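# Seal a batch of tubs and send them down the lane

### The job

Load every filled tub into a pocket of the sealer, then pull the head down fully shut by its bar, keep it shut for two seconds, and ease it back up slowly under control all the way to fully open: never let the spring throw it up. Then set each sealed tub upright into the upper end of the sloped lane so that it slides down to the stop or to the tub before it, and leave the head up and the other things on the bench where they are.

Things in the scene. Friction and masses are not known exactly. Their poses are not given: they have to be found in the camera images.
- tub_a: filled round tub (brown, pale rim): 60 mm diameter, straight sides, 60 mm high, about 190 g, foot tapered to 52 mm over the lowest 11 mm. Origin: centre of the underside, z up through the tub. Three or four of tubs a to d are present, at first on the bench right of the press; an absent one reads None
- tub_b: filled round tub (brown, pale rim): 60 mm diameter, straight sides, 60 mm high, about 190 g, foot tapered to 52 mm over the lowest 11 mm. Origin: centre of the underside, z up through the tub. Three or four of tubs a to d are present, at first on the bench right of the press; an absent one reads None
- tub_c: filled round tub (brown, pale rim): 60 mm diameter, straight sides, 60 mm high, about 190 g, foot tapered to 52 mm over the lowest 11 mm. Origin: centre of the underside, z up through the tub. Three or four of tubs a to d are present, at first on the bench right of the press; an absent one reads None
- tub_d: filled round tub (brown, pale rim): 60 mm diameter, straight sides, 60 mm high, about 190 g, foot tapered to 52 mm over the lowest 11 mm. Origin: centre of the underside, z up through the tub. Three or four of tubs a to d are present, at first on the bench right of the press; an absent one reads None
- press: tabletop tub sealer, fixed. Origin on the bench under the middle of the row of four pockets; x away from the operator to the hinge, y along the row, z up. Steel base 320 mm wide, x -85 to 170 mm, 35 mm high; on it an aluminium nest plate 92 x 310 mm, top at z 55 mm. Any tub may go in any pocket; some may stay empty. Hinge cheeks beside the head at x 115 to 165 mm, up to z 137 mm
- nest0 (a point): pocket 0, round, 67 mm diameter, 10 mm deep, at press x = 0, y = -111 mm: centre of its floor, 45 mm above the bench; axes as the press's. A seated tub stands on this floor, 50 mm of it above the plate
- nest1 (a point): pocket 1, round, 67 mm diameter, 10 mm deep, at press x = 0, y = -37 mm: centre of its floor, 45 mm above the bench; axes as the press's. A seated tub stands on this floor, 50 mm of it above the plate
- nest2 (a point): pocket 2, round, 67 mm diameter, 10 mm deep, at press x = 0, y = 37 mm: centre of its floor, 45 mm above the bench; axes as the press's. A seated tub stands on this floor, 50 mm of it above the plate
- nest3 (a point): pocket 3, round, 67 mm diameter, 10 mm deep, at press x = 0, y = 111 mm: centre of its floor, 45 mm above the bench; axes as the press's. A seated tub stands on this floor, 50 mm of it above the plate
- hinge (a point): middle of the head's hinge axis (which runs along the press's y), 135 mm behind the pocket row, 115 mm above the bench; axes as the press's. The head is 296 mm wide and reaches 175 mm from here, its underside 9 mm below the axis and its cover 32 mm above it when closed
- head (a joint): angle of the head: 0 = fully shut, level over the tubs (1 mm to spare); 1.4 rad = fully open, standing behind the pockets. A spring holds it open: at the bar about 3 N starts it closing, 12 N holds it shut. Let go low down it flies up at 2 to 4 rad/s; let go above about 1.25 rad it goes up at under 1.4 rad/s. A tub not down in its pocket blocks it
- bar (a point): middle of the head's handle: round bar, 18 mm thick, 150 mm long, parallel to the hinge, 225 mm from its axis; at angle q it is 225 cos q mm in front of the hinge and 225 sin q mm above it. Arms at 64 mm either side, 41 mm gap to the head's edge. Grip it from above, one finger before and one behind; it turns, and creeps a little, between the pads. Site axes turn with the head
- lane: sloped slippery steel slide, fixed, left of the press. Origin: load point on the middle of its floor near the open upper end, 99 mm above the bench, where a tub can be set down; x down the slope, y across, z square to the floor. Floor falls 14 degrees, x -35 to 285 mm (end stop, 48 mm high, 30 mm above the bench there), 66 mm between rails 18 mm high. A tub let go on it slides down by itself
- label_roll: bystander: white paper label roll lying flat, 84 mm across, 45 mm high, right of the press
- lid_stack: bystander: short stack of white snap lids, 72 mm across, 36 mm high, front right; clearly lower and wider than a tub
- bowl: bystander: round steel bowl, 130 mm across, 55 mm high, near the robot on the left
- wood_block: bystander: plain wooden block 50 x 90 x 35 mm, near the robot on the left
- spatula: bystander: spatula lying flat near the robot on the right

How it is judged:
On the way, in this order (a step that is already met when the one before it is completed fails the run):
1. every tub stands down in a pocket of the sealer, the head open (x of tub_a in the frame of press between -0.012 and 0.012 m and y of tub_a in the frame of press between -0.125 and 0.125 m and z of each of tub_a, tub_b, tub_c, tub_d in the frame of press below 0.049 m and angle between each of tub_a, tub_b, tub_c, tub_d's own z axis and vertical below 0.1 rad and x of tub_b in the frame of press between -0.012 and 0.012 m and y of tub_b in the frame of press between -0.125 and 0.125 m and x of tub_c in the frame of press between -0.012 and 0.012 m and y of tub_c in the frame of press between -0.125 and 0.125 m and x of tub_d in the frame of press between -0.012 and 0.012 m and y of tub_d in the frame of press between -0.125 and 0.125 m and value of joint head above 0.8 rad), for 0.3 s.
2. the head fully shut (within 0.035 rad) over all the tubs for over a second (x of tub_a in the frame of press between -0.012 and 0.012 m and y of tub_a in the frame of press between -0.125 and 0.125 m and z of each of tub_a, tub_b, tub_c, tub_d in the frame of press below 0.049 m and angle between each of tub_a, tub_b, tub_c, tub_d's own z axis and vertical below 0.1 rad and x of tub_b in the frame of press between -0.012 and 0.012 m and y of tub_b in the frame of press between -0.125 and 0.125 m and x of tub_c in the frame of press between -0.012 and 0.012 m and y of tub_c in the frame of press between -0.125 and 0.125 m and x of tub_d in the frame of press between -0.012 and 0.012 m and y of tub_d in the frame of press between -0.125 and 0.125 m and value of joint head below 0.035 rad), for 1.2 s.
3. the head back up, over 1.3 rad (value of joint head above 1.3 rad), for 0.3 s.
At the end, for the whole second after the job is handed in: Every tub stands on the lane's floor between the rails, square to the floor within 0.15 rad and at rest, queued within 230 mm of the end stop, the first of them at the stop (its centre within 42 mm); the head is up (over 1.3 rad) (x of tub_a in the frame of lane between 0.055 and 0.285 m and y of tub_a in the frame of lane between -0.012 and 0.012 m and z of tub_a in the frame of lane between -0.006 and 0.008 m and angle between the z axis of each of tub_a, tub_b, tub_c, tub_d and the z axis of lane, either way round below 0.15 rad and angle between each of tub_a, tub_b, tub_c, tub_d's own z axis and vertical below 0.5 rad and linear speed of each of tub_a, tub_b, tub_c, tub_d below 0.02 m/s and x of tub_b in the frame of lane between 0.055 and 0.285 m and y of tub_b in the frame of lane between -0.012 and 0.012 m and z of tub_b in the frame of lane between -0.006 and 0.008 m and x of tub_c in the frame of lane between 0.055 and 0.285 m and y of tub_c in the frame of lane between -0.012 and 0.012 m and z of tub_c in the frame of lane between -0.006 and 0.008 m and x of tub_d in the frame of lane between 0.055 and 0.285 m and y of tub_d in the frame of lane between -0.012 and 0.012 m and z of tub_d in the frame of lane between -0.006 and 0.008 m and x of any of tub_a, tub_b, tub_c, tub_d in the frame of lane above 0.243 m and value of joint head above 1.3 rad); the robot touches nothing.
It fails at once if the head thrown up by its spring (faster than 1.7 rad/s) (velocity of joint head above 1.7 rad/s).
It fails at once if another thing on the bench moved by more than 40 mm (distance of any of label_roll, lid_stack, bowl, wood_block, spatula from where it was at the start of the episode above 0.04 m).
Of tub_a, tub_b, tub_c, tub_d only 3 to 4 are there at a start; the rules pass over those that are not, and their reading is None.
At some moment in a run one of tub_a, tub_b, tub_c, tub_d may be knocked a few centimetres aside while the robot is not near it.
It also fails if it takes over 210 s, if anything falls off the work surface, if the arm or the gripper's body presses on something with over 40 N, if the wrist force passes 120 N, or if a joint passes its speed limit or range.

### The arm

A 6-joint arm with a two-finger parallel gripper is mounted at the origin on the work surface. World frame = base frame: x ahead of the robot, y to its left, z up, the work surface at z = 0. Lengths are in m, angles in rad, forces in N, time in s.
With the tool pointing down it reaches from about 0.275 to 0.75 m from the base axis. Payload 10.2 kg.
Tool frame: the origin (TCP) lies midway between the tips of the shut fingers; the grasp point (between the pads) lies 19 mm behind it; z points along the fingers, y is the line along which they close (so a half turn about z gives the same grasp; the last joint's range is limited). The gripper opens to 88 mm and grips with 3 to 60 N. Pads are 18 mm wide; open, the fingers measure 123 mm over their backs; the gripper's body (75 mm by 187 mm) begins 45 mm behind the grasp point.
Start: joints at [1.065, 0.313, 1.498, -0, 1.331, -0.223], TCP at [0.147, 0.504, 0.206] pointing down, gripper open.
Joint ranges: [-2.94, 2.94], [-0.97, 2.17], [0.19, 2.56], [-1.23, 4.37], [0.02, 3.11], [-2.88, 2.88]. Speed limits (rad/s): [2.39, 2.39, 3.01, 3.14, 3.14, 3.14].

### API

Orientations are given as a 3x3 rotation matrix whose columns are the frame's x, y, z axes.
In Python, from station import readout, capture, camera_info, close_job, look_for, outline_of, landmark_of gives the robot as it stands.
- The arm moves only by the shell command python3 -m jog 'ROWS'. ROWS is JSON, a list of rows, each a list of 7 numbers: the shift along the tool's x, y, z in units of 0.25 m (1.0 is 0.25 m), then the turn, a rotation vector about the tool's x, y, z in units of 90 degrees (1.0 is 90 degrees), then the opening, from 0 (shut) to 1 (fully open). A call has 1 to 20 rows; each row is the pose to reach, as a shift and turn from the pose commanded when the call began, along the tool's axes at that moment; what a row does not reach only later rows make up. A row lasts 1/10 s, in which the tool goes at most 50 mm and 8.59 degrees, less where a joint would pass 70% of its speed; a pose out of reach is approached as far as the arm can. A call with a number of a shift or a turn outside -1 to 1 is refused whole. A call with a gripper value outside its range is refused whole. The fingers move at their own pace and stop on an object; the grip force is fixed at half the most. Time passes only in rows, so rows that repeat a pose let the fingers close. It gives the time, the measured TCP pose, the force, the opening and the grip force at its end, in the units of the state.
- readout.sense(): the state, without advancing time (a new reading comes with each control period).
- capture(name): name is "scene" or "side" or "wrist"; returns the picture (400x640x3 uint8, blue, green, red); there is no depth.
- camera_info(name): a dict with "intrinsics" (3x3 intrinsics, pixels), "R" (3x3) and "t" (3): a world point X has camera coordinates R X + t. Camera axes: x right, y down, z forward; pixel columns grow to the right and rows downward; lengths in m; the calibration is good to about 2 mm. The wrist camera is an equidistant fisheye: a pixel r from the principal point sees the ray r / f radians off the axis. A picture is of the moment at which its call begins: read the wrist's pose just before it. camera_info takes no time and is no camera call; for the wrist camera it gives the pose at the moment of the call.
- close_job(): hands the job in; it is judged then, once.
Trained networks look in the newest picture that a camera, given by its name, has taken for a name from the list of things; names that differ only in an ending like _2 or _b are one class to them, and where a whole thing is asked for, a point or a joint stands for the part that bears it (a point fixed in the world has none). Each returns a list of dicts, best first, with "p" (0 to 1); they miss things now and then, are a little off and sometimes report something else, mostly with a low value. They report only what shows in the picture. A call takes as long as a camera call.
- look_for(thing, camera): "extent" ([centre column, centre row, width, height] in pixels, round what is visible of it).
- outline_of(thing, camera): "pixels" (400x640 bool, what is visible of it) and "extent" ([centre column, centre row, width, height] in pixels, round what is visible of it).
- landmark_of(thing, camera): "centre" ([column, row] in pixels: a listed point, or the origin of a listed thing).
The state is a dict: "time_s": time; "joint_positions": joint angles; "qd": joint speeds; "joint_efforts": joint torques, N m; "ee_pos": TCP position; "eef_rot": TCP orientation; "force": force on the tool from outside, world axes, zero at the start; "wrist_torque": the same for the moment, N m; "gripper_width": opening from 0.0 (shut) to 1.0 (fully open); "finger_force": force on a finger pad.
Only numpy, scipy, OpenCV 4.12 (cv2) and the standard library are available. Lean on these libraries where they do the work, as an engineer would, in place of code of your own. Each camera call takes 0.05 s, during which the arm holds its last target. There are 200 camera calls.

## Working session

There is one attempt and no reset: what is moved stays moved. The work goes in short steps, Python scripts to look and compute and a shell command to move; the robot and the scene stay as the last step left them, time stands still between calls to the robot, and variables do not carry over. Pictures are saved under pics/ and viewed, at most 14 in all, crops included, and the job is handed in when it is done.

```bash
ls; mkdir -p pics
cat > h.py <<'E'
import numpy as np, cv2
from station import readout, capture, camera_info, look_for, outline_of, landmark_of
def ray(cam,px,info=None):
    i=info or camera_info(cam);K=np.array(i["intrinsics"]);R=np.array(i["R"]);t=np.array(i["t"])
    x=(px[0]-K[0,2])/K[0,0];y=(px[1]-K[1,2])/K[1,1]
    if cam=="wrist":
        r=np.hypot(x,y);d=np.array([np.sin(r)*x/r,np.sin(r)*y/r,np.cos(r)]) if r>0 else np.array([0,0,1.])
    else: d=np.array([x,y,1.])
    return -R.T@t,R.T@d
def onz(cam,px,z,info=None):
    c,d=ray(cam,px,info);return c+d*(z-c[2])/d[2]
def tri(obs):
    A=np.zeros((3,3));b=np.zeros(3)
    for c,d in obs:
        d=d/np.linalg.norm(d);P=np.eye(3)-np.outer(d,d);A+=P;b+=P@c
    return np.linalg.solve(A,b)
def proj(cam,X,info=None):
    i=info or camera_info(cam);K=np.array(i["intrinsics"]);p=np.array(i["R"])@X+np.array(i["t"])
    return [K[0,0]*p[0]/p[2]+K[0,2],K[1,1]*p[1]/p[2]+K[1,2]]
E
python3 - <<'E'
from h import *
np.set_printoptions(precision=3,suppress=True)
for c in ["scene","side","wrist"]:
    cv2.imwrite(f"pics/{c}0.png",capture(c)); o,d=ray(c,(320,200)); print(c,o,d)
    if c=="wrist": continue
    for t in ["tub_a","nest0","nest1","nest2","nest3","bar","hinge","lane","press"]:
        print(t,[(np.round(r["centre"],1).tolist(),round(r["p"],2)) for r in landmark_of(t,c)][:6])
s=readout.sense();print(s["ee_pos"],s["eef_rot"],s["gripper_width"])
E
```

```text
pics
scene [1.089 0.189 1.431] [-0.396 -0.173 -0.902]
tub_a [([247.5, 191.0], 0.87), ([276.5, 163.2], 0.69), ([229.7, 161.9], 0.65), ([215.2, 197.4], 0.58)]
nest0 [([379.4, 252.7], 0.96), ([357.7, 238.9], 0.87), ([334.2, 229.3], 0.8), ([310.2, 216.7], 0.6)]
nest1 [([379.4, 252.7], 0.96), ([357.7, 238.9], 0.87), ([334.2, 229.3], 0.8), ([310.2, 216.7], 0.6)]
nest2 [([379.4, 252.7], 0.96), ([357.7, 238.9], 0.87), ([334.2, 229.3], 0.8), ([310.2, 216.7], 0.6)]
nest3 [([379.4, 252.7], 0.96), ([357.7, 238.9], 0.87), ([334.2, 229.3], 0.8), ([310.2, 216.7], 0.6)]
bar [([324.5, 269.1], 0.69), ([329.5, 223.3], 0.65)]
hinge [([324.7, 268.4], 0.91)]
lane [([451.5, 235.6], 0.91)]
press [([342.3, 238.4], 0.65)]
side [ 0.405 -0.693  0.809] [ 0.102  0.681 -0.725]
tub_a [([380.2, 348.5], 0.91), ([286.9, 315.1], 0.9), ([316.9, 368.3], 0.71), ([344.2, 315.3], 0.66)]
nest0 [([340.6, 225.3], 0.63), ([332.4, 169.1], 0.61), ([337.7, 202.6], 0.58), ([336.5, 190.4], 0.57)]
nest1 [([340.6, 225.3], 0.63), ([332.4, 169.1], 0.61), ([337.7, 202.6], 0.58), ([336.5, 190.4], 0.57)]
nest2 [([340.6, 225.3], 0.63), ([332.4, 169.1], 0.61), ([337.7, 202.6], 0.58), ([336.5, 190.4], 0.57)]
nest3 [([340.6, 225.3], 0.63), ([332.4, 169.1], 0.61), ([337.7, 202.6], 0.58), ([336.5, 190.4], 0.57)]
bar [([385.7, 106.1], 0.89)]
hinge [([383.2, 174.4], 0.72)]
lane [([290.8, 121.1], 0.67)]
press [([339.9, 208.6], 0.8), ([377.3, 348.2], 0.75)]
wrist [0.075 0.524 0.385] [ 0.285 -0.083 -0.955]
[0.146 0.504 0.206] [[-0.96   0.279  0.   ]
 [ 0.279  0.96   0.   ]
 [-0.     0.    -1.   ]] 1.0000117301203104
```

View pics/scene0.png

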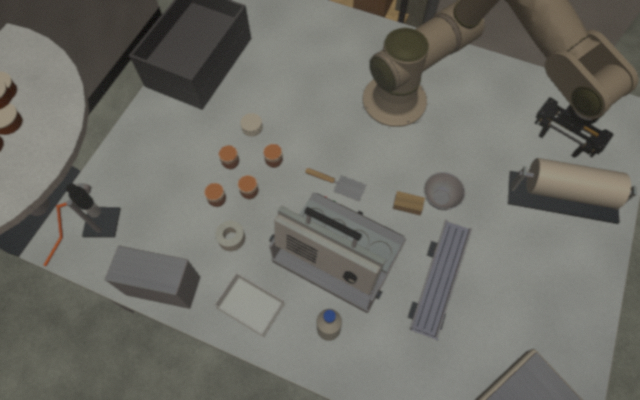

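View pics/side0.png

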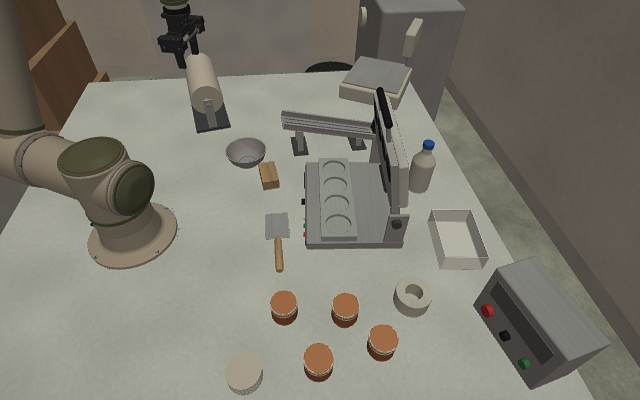

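Run:
```python
from h import *
np.set_printoptions(precision=4,suppress=True)
S=[(247.5,191),(276.5,163.2),(229.7,161.9),(215.2,197.4)]
D=[(380.2,348.5),(286.9,315.1),(316.9,368.3),(344.2,315.3)]
print("tubs scene",[onz("scene",p,0)[:2] for p in S]);print("side",[onz("side",p,0)[:2] for p in D])
N=[(379.4,252.7),(357.7,238.9),(334.2,229.3),(310.2,216.7)]
M=[(332.4,169.1),(336.5,190.4),(337.7,202.6),(340.6,225.3)]
for a in N: print("nest scene",onz("scene",a,.045))
for a in M: print("nest side",onz("side",a,.045))
print("lane",onz("scene",(451.5,235.6),.099),onz("side",(290.8,121.1),.099))
print("hinge",onz("scene",(324.7,268.4),.115),onz("side",(383.2,174.4),.115))
zb=.115+.225*np.sin(1.4)
print("bar",onz("scene",(324.5,269.1),zb),onz("scene",(329.5,223.3),zb),onz("side",(385.7,106.1),zb))
```

```text
tubs scene [array([ 0.5234, -0.3125]), array([ 0.394 , -0.2709]), array([ 0.4504, -0.4153]), array([ 0.5844, -0.397 ])]
side [array([ 0.5907, -0.3877]), array([ 0.3953, -0.2858]), array([ 0.4491, -0.4118]), array([ 0.5264, -0.3023])]
nest scene [0.57   0.1511 0.045 ]
nest scene [0.5547 0.0767 0.045 ]
nest scene [0.5538 0.0006 0.045 ]
nest scene [ 0.5443 -0.0822  0.045 ]
nest side [0.5668 0.1509 0.045 ]
nest side [0.5646 0.0584 0.045 ]
nest side [0.5602 0.0103 0.045 ]
nest side [ 0.5544 -0.072   0.045 ]
lane [0.4603 0.3246 0.099 ] [0.456  0.3383 0.099 ]
hinge [0.6981 0.0306 0.115 ] [0.6876 0.0366 0.115 ]
bar [0.7657 0.0575 0.3367] [0.6566 0.0241 0.3367] [0.66   0.0299 0.3367]
```

Four tubs (brown tops near scene pixels (247,185), (273,154), (229,155), (215,193)). The press is at about (340,245) with its head up, the lane at (440,280) to its left, the lid stack at (251,123) and the label roll at (231,235). Next I take a closer wrist view over the press.

```bash
cat >> h.py <<'E'
from scipy.spatial.transform import Rotation as Rot
def Rt(yaw,pre=None):
    a=np.radians(yaw);x=np.array([np.cos(a),np.sin(a),0]);z=np.array([0,0,-1.])
    R=np.column_stack([x,np.cross(z,x),z]);return R if pre is None else pre@R
class P:
    "chain of targets in the tool axes at call begin"
    def __init__(s,p=None,R=None):
        st=readout.sense();s.p=np.array(st["ee_pos"]) if p is None else np.array(p);s.R=np.array(st["eef_rot"]) if R is None else R
    def to(s,p,R=None):
        R=s.R if R is None else R
        d=s.R.T@(np.array(p)-s.p);r=Rot.from_matrix(s.R.T@R).as_rotvec()
        print("row",np.round(d/.25,3).tolist()+np.round(np.degrees(r)/90,3).tolist(),"min rows %.1f"%max(np.linalg.norm(d)/.05,np.degrees(np.linalg.norm(r))/8.59))
E
python3 - <<'E'
from h import *
p=P();p.to([.146,.504,.4]);p=P([.146,.504,.4]);p.to([.40,.05,.4],Rt(180))
p.to([.27,.28,.4],Rt(170));p=P([.27,.28,.4],Rt(170));p.to([.4,.05,.4],Rt(180))
E
```

```text
row [0.002, -0.001, -0.777, 0.0, 0.0, 0.0] min rows 3.9
row [-1.482, -1.46, -0.0, 0.0, 0.0, -0.18] min rows 10.4
row [-0.726, -0.722, -0.0, 0.0, 0.0, -0.069] min rows 5.1
row [-0.672, -0.816, 0.0, 0.0, 0.0, -0.111] min rows 5.3
```

```bash
python3 -m jog '[[0,0,-0.777,0,0,0,1],[0,0,-0.777,0,0,0,1],[0,0,-0.777,0,0,0,1],[0,0,-0.777,0,0,0,1],[0,0,-0.777,0,0,0,1],[-0.726,-0.722,-0.777,0,0,-0.069,1],[-0.726,-0.722,-0.777,0,0,-0.069,1],[-0.726,-0.722,-0.777,0,0,-0.069,1],[-0.726,-0.722,-0.777,0,0,-0.069,1],[-0.726,-0.722,-0.777,0,0,-0.069,1],[-0.726,-0.722,-0.777,0,0,-0.069,1]]' | cut -c1-600
python3 -m jog '[[-0.672,-0.816,0,0,0,-0.111,1],[-0.672,-0.816,0,0,0,-0.111,1],[-0.672,-0.816,0,0,0,-0.111,1],[-0.672,-0.816,0,0,0,-0.111,1],[-0.672,-0.816,0,0,0,-0.111,1],[-0.672,-0.816,0,0,0,-0.111,1],[-0.672,-0.816,0,0,0,-0.111,1],[-0.672,-0.816,0,0,0,-0.111,1]]' | cut -c1-600
cat > meas.py <<'E'
from h import *
np.set_printoptions(precision=4,suppress=True)
import sys
i=camera_info("wrist");cv2.imwrite(f"pics/{sys.argv[1]}.png",capture("wrist"))
for t,z in [("tub_a",0),("nest0",.045),("bar",.3367),("hinge",.115),("lane",.099)]:
    for r in landmark_of(t,"wrist")[:6]: print(t,np.round(r["centre"],1),round(r["p"],2),onz("wrist",r["centre"],z,i)[:2])
E
python3 meas.py w1
```

```text
time_s: 2.15
ee_pos: [0.2722, 0.2768, 0.3994]
eef_rot: [[-0.984, 0.18, -0.0], [0.18, 0.984, -0.001], [-0.0, -0.001, -1.0]]
force: [0.6, -0.2, -0.2]
gripper_width: 0.997
finger_force: 0.0
time_s: 2.95
ee_pos: [0.4004, 0.0506, 0.3994]
eef_rot: [[-1.0, 0.0, -0.001], [0.0, 1.0, 0.001], [0.001, 0.001, -1.0]]
force: [-0.4, 0.4, 0.1]
gripper_width: 1.002
finger_force: 0.0
tub_a [134.2 233.5] 0.96 [ 0.5884 -0.3824]
tub_a [155.3 204.1] 0.92 [ 0.5157 -0.3076]
tub_a [117.4 176.9] 0.84 [ 0.4528 -0.403 ]
nest0 [256.6 224.8] 0.78 [ 0.5406 -0.0688]
nest0 [334.6 235.9] 0.69 [0.5624 0.0778]
nest0 [294.4 232.5] 0.66 [0.5555 0.0024]
lane [480.6 190.5] 0.85 [0.4583 0.3341]
```

View pics/w1.png

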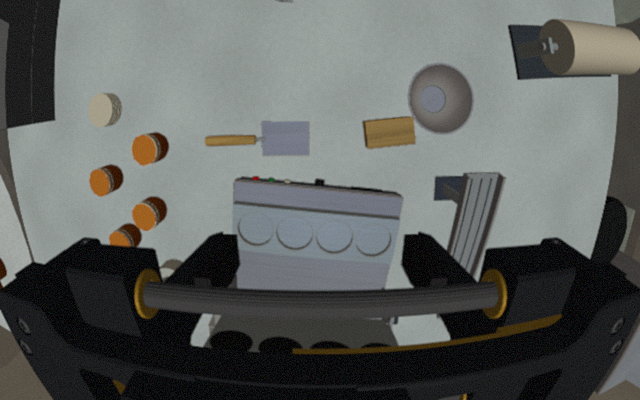

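The wrist picture shows the four pockets at about (255,229), (295,233), (334,237) and (373,238), four tubs on the left, and the lane's upper end at about (485,175). I'll refine the press and lane poses by fitting their known edges.

```bash
cat > fit.py <<'E'
from h import *
from scipy.optimize import minimize
from scipy.ndimage import map_coordinates
np.set_printoptions(precision=4,suppress=True)
def projN(cam,X,i):
    K=np.array(i["intrinsics"]);p=X@np.array(i["R"]).T+np.array(i["t"])
    if cam=="wrist":
        r=np.hypot(p[:,0],p[:,1]);th=np.arctan2(r,p[:,2]);q=p[:,:2]/r[:,None]*th[:,None]
    else: q=p[:,:2]/p[:,2:3]
    return q@np.diag([K[0,0],K[1,1]])+K[:2,2]
def grad(f,s):
    g=cv2.GaussianBlur(cv2.cvtColor(cv2.imread(f),cv2.COLOR_BGR2GRAY).astype(np.float32),(0,0),s)
    return np.hypot(cv2.Sobel(g,5,1,0),cv2.Sobel(g,5,0,1))
def seg(a,b,n=60): return np.linspace(a,b,n)
th=np.linspace(0,2*np.pi,60)
press=[np.c_[33.5*np.cos(th),y+33.5*np.sin(th),55+0*th] for y in (-111,-37,37,111)]
press+=[seg((-46,-155,55),(-46,155,55)),seg((-46,155,55),(46,155,55)),seg((46,-155,55),(46,155,55)),seg((-46,-155,55),(46,-155,55)),seg((-85,-160,35),(-85,160,35)),seg((-85,160,35),(60,160,35)),seg((-85,-160,35),(60,-160,35))]
lane=[seg((-35,s*33,18),(285,s*33,18)) for s in (-1,1)]+[seg((-35,s*33,0),(285,s*33,0)) for s in (-1,1)]+[seg((-35,-33,0),(-35,33,0))]
press=np.vstack(press)/1e3;lane=np.vstack(lane)/1e3
def Rp(y): return Rot.from_euler("z",y).as_matrix()
def Rl(y): return Rp(y)@Rot.from_euler("y",14,degrees=True).as_matrix()
if __name__=="__main__":
    views={"wrist":"w1","scene":"scene0","side":"side0"}
    I={c:camera_info(c) for c in views}
    for name,M,Rf,z,x0 in [("press",press,Rp,0,[.556,.038,-.1]),("lane",lane,Rl,.099,[.458,.334,0])]:
        for use in (["wrist"],["scene"],["side"],["wrist","scene","side"]):
            if name=="lane" and use==["wrist"]: pass
            best=np.array(x0)
            for s in (3,1.5,.8):
                G={c:grad(f"pics/{views[c]}.png",s) for c in use}
                def cost(x):
                    X=M@Rf(x[2]).T+[x[0],x[1],z]
                    return -sum(map_coordinates(G[c],projN(c,X,I[c])[:,::-1].T,order=1).mean()/G[c].std() for c in use)
                rng=np.random.default_rng(0);w=np.array([.015,.015,.08])*s/3
                c0=[best]+[best+rng.normal(size=3)*w for _ in range(300 if s==3 else 50)]
                c0=sorted(c0,key=cost)[:5]
                r=min((minimize(cost,c,method="Nelder-Mead",options=dict(initial_simplex=c+np.vstack([np.zeros(3),np.diag(w/3)]))) for c in c0),key=lambda r:r.fun);best=r.x
            print(name,use,best,r.fun)
E
python3 fit.py
```

```text
press ['wrist'] [ 0.5502  0.0582 -0.0982] -1.5810911655426025
press ['scene'] [ 0.5797  0.0439 -0.0937] -1.6023579835891724
press ['side'] [ 0.5516  0.0195 -0.1008] -1.7025290727615356
press ['wrist', 'scene', 'side'] [ 0.5569  0.0396 -0.1025] -4.721595287322998
lane ['wrist'] [0.4557 0.3317 0.1187] -2.1867799758911133
lane ['scene'] [0.4583 0.337  0.045 ] -1.9499595165252686
lane ['side'] [0.4585 0.3284 0.0277] -2.5839972496032715
lane ['wrist', 'scene', 'side'] [0.4567 0.3348 0.0418] -6.232901573181152
```

```bash
python3 -c "
from h import *
print(readout.sense()['joint_positions'])
p=P();p.to([.40,-.17,.36]);p=P([.4,-.17,.36],Rt(180));p.to([.4,-.33,.32],Rt(180))"
```

```text
[-1.65984460e-01 -2.54077028e-02  1.39567366e+00  3.25829290e-05
  1.77087345e+00 -1.73814173e+00]
row [0.002, -0.884, 0.16, 0.0, 0.0, 0.0] min rows 4.5
row [-0.0, -0.64, 0.16, 0.0, 0.0, 0.0] min rows 3.3
```

```bash
python3 -m jog '[[0,-0.9,0.2,0,0,0,1],[0,-0.9,0.2,0,0,0,1],[0,-0.9,0.2,0,0,0,1],[0,-0.9,0.2,0,0,0,1],[0,-0.9,0.2,0,0,0,1],[0,-0.9,0.2,0,0,0,1],[0,-0.9,0.2,0,0,0,1]]' >/dev/null
python3 -m jog '[[0,-0.65,0.2,0,0,0,1],[0,-0.65,0.2,0,0,0,1],[0,-0.65,0.2,0,0,0,1],[0,-0.65,0.2,0,0,0,1],[0,-0.65,0.2,0,0,0,1],[0,-0.65,0.2,0,0,0,1],[0,-0.65,0.2,0,0,0,1]]' 
python3 meas.py w2; python3 -c "
from h import *
for c in ['wrist']:
  for r in outline_of('tub_a',c)[:6]: print(c,r['p'],r['extent'],onz(c,r['extent'],.06))
print(readout.sense()['joint_positions'])"
```

```text
time_s: 4.65
ee_pos: [0.4012, -0.3357, 0.3012]
eef_rot: [[-1.0, -0.002, 0.001], [-0.002, 1.0, -0.001], [-0.001, -0.001, -1.0]]
force: [0.1, 0.3, -0.6]
gripper_width: 1.003
finger_force: 0.0
tub_a [354.4 148.1] 0.98 [ 0.3917 -0.2827]
tub_a [293.2 261.6] 0.85 [ 0.5906 -0.3833]
tub_a [272.3 186.2] 0.77 [ 0.4537 -0.4135]
tub_a [477.5 147.7] 0.63 [ 0.3837 -0.0688]
nest0 [508.5 250.4] 0.94 [0.5584 0.0045]
nest0 [536.  247.2] 0.84 [0.5568 0.0727]
nest0 [562.3 250.3] 0.69 [0.5701 0.1538]
nest0 [475.1 245.8] 0.62 [ 0.5447 -0.0715]
lane [638.2 206.4] 0.63 [0.4618 0.3314]
wrist 0.96 [270.4, 191.6, 44.7, 49.4] [ 0.4443531  -0.40782654  0.06      ]
wrist 0.95 [338.9, 235.7, 39.0, 49.3] [ 0.51203151 -0.30957625  0.06      ]
wrist 0.84 [289.1, 269.6, 36.1, 41.3] [ 0.570325   -0.38557789  0.06      ]
wrist 0.83 [359.0, 151.8, 43.8, 47.5] [ 0.38766671 -0.28409122  0.06      ]
[-9.23638536e-01  2.61356491e-01  1.32263358e+00 -1.08719746e-05
  1.55729095e+00 -2.49467554e+00]
```

View pics/w2.png

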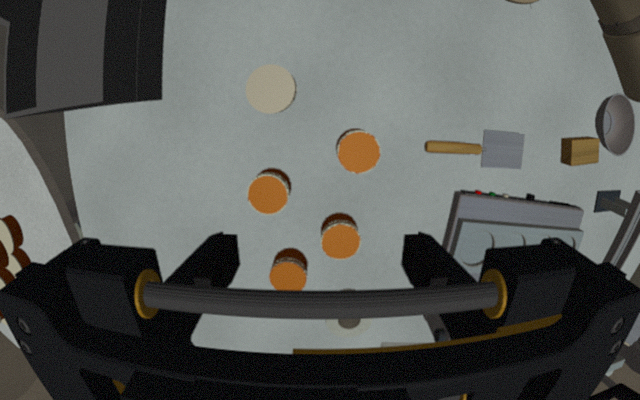

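```bash
cat > tops.py <<'E'
from h import *
np.set_printoptions(precision=4,suppress=True)
def tops(z=.06,save=None):
    i=camera_info("wrist");im=capture("wrist")
    if save: cv2.imwrite(f"pics/{save}.png",im)
    hsv=cv2.cvtColor(im,cv2.COLOR_BGR2HSV);m=cv2.inRange(hsv,(5,150,120),(20,255,255))
    n,l,s,c=cv2.connectedComponentsWithStats(m);out=[]
    for k in range(1,n):
        if s[k,4]>200:
            px=c[k];out.append((s[k,:5].tolist(),onz("wrist",px,z,i)[:2]))
    return out
if __name__=="__main__":
    import sys
    for o in tops(float(sys.argv[1]) if len(sys.argv)>1 else .06): print(o)
E
python3 tops.py
python3 - <<'E'
from fit import *
for k,y in enumerate((-.111,-.037,.037,.111)): print("nest",k,np.array([.557,.0396])+(Rp(-.1025)@[0,y,0])[:2])
E
```

```text
([339, 132, 42, 42, 1289], array([ 0.3889, -0.2836]))
([249, 176, 40, 39, 1153], array([ 0.4495, -0.4112]))
([323, 225, 38, 35, 982], array([ 0.5225, -0.3057]))
([271, 264, 35, 26, 744], array([ 0.585 , -0.3877]))
nest 0 [ 0.5456 -0.0708]
nest 1 [0.5532 0.0028]
nest 2 [0.5608 0.0764]
nest 3 [0.5684 0.15  ]
```

```bash
python3 -c "
from h import *
p=P();p.to([.389,-.2836,.12],Rt(135))"
```

```text
row [0.046, 0.215, 0.72, -0.0, 0.0, 0.5] min rows 5.2
```

```bash
python3 -m jog '[[0.046,0.215,0.72,0,0,0.5,1],[0.046,0.215,0.72,0,0,0.5,1],[0.046,0.215,0.72,0,0,0.5,1],[0.046,0.215,0.72,0,0,0.5,1],[0.046,0.215,0.72,0,0,0.5,1],[0.046,0.215,0.72,0,0,0.5,1],[0.046,0.215,0.72,0,0,0.5,1],[0.046,0.215,0.72,0,0,0.5,1]]'
python3 -c "
from tops import *
for o in tops(save='w3'): print(o)
p=P();p.to([.389,-.2836,.023],Rt(135))"
```

```text
time_s: 5.85
ee_pos: [0.389, -0.2837, 0.12]
eef_rot: [[-0.708, 0.706, 0.0], [0.706, 0.708, -0.0], [-0.0, -0.0, -1.0]]
force: [-0.0, -0.3, 0.8]
gripper_width: 0.998
finger_force: 0.0
([287, 165, 69, 66, 3533], array([ 0.3882, -0.2827]))
([377, 315, 48, 15, 429], array([ 0.5356, -0.3189]))
([246, 318, 57, 29, 1325], array([ 0.4541, -0.4147]))
row [0.001, 0.001, 0.388, -0.0, 0.0, 0.001] min rows 1.9
```

View pics/w3.png

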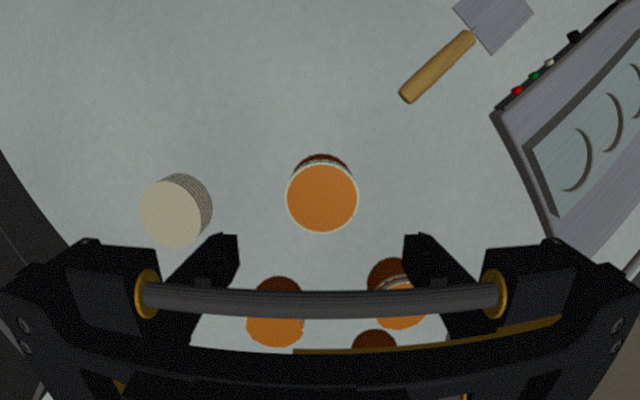

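The tub under the gripper is centred at pixel (322,197), within 1 mm of the plan. The lid stack is at (175,210), so I'll check finger clearance to it.

```bash
python3 -c "
from h import *
o=onz('wrist',(173,214),.036);print(o, np.hypot(*(o[:2]-[.389,-.2836])), Rt(135).T@(o-[.389,-.2836,.036]))
o=onz('wrist',(398,270),.06);print(o)
p=P();p.to([.389,-.2836,.24])
p=P([.389,-.2836,.24],Rt(135));p.to([.46,-.10,.24]);p=P([.46,-.10,.24],Rt(135));p.to([.5684,.15,.24]);p.to([.5684,.15,.14]);"
```

```text
[ 0.30279843 -0.40222203  0.036     ] 0.14663524934344038 [-2.29247265e-02 -1.44832155e-01  2.08166817e-17]
[ 0.48575016 -0.28179849  0.06      ]
row [0.0, 0.0, -0.48, 0.0, 0.0, 0.0] min rows 2.4
row [0.318, 0.72, 0.0, 0.0, 0.0, 0.0] min rows 3.9
row [0.401, 1.014, 0.0, 0.0, 0.0, 0.0] min rows 5.4
row [0.401, 1.014, 0.4, 0.0, 0.0, 0.0] min rows 5.8
```

```bash
python3 -m jog '[[0,0,0.2,0,0,0,1],[0,0,0.388,0,0,0,1],[0,0,0.388,0,0,0,1],[0,0,0.388,0,0,0,1],[0,0,0.388,0,0,0,0],[0,0,0.388,0,0,0,0],[0,0,0.388,0,0,0,0],[0,0,0.388,0,0,0,0],[0,0,0.388,0,0,0,0],[0,0,0.388,0,0,0,0],[0,0,0.388,0,0,0,0],[0,0,0.2,0,0,0,0],[0,0,0,0,0,0,0],[0,0,-0.2,0,0,0,0],[0,0,-0.48,0,0,0,0],[0,0,-0.48,0,0,0,0],[0,0,-0.48,0,0,0,0]]'
python3 -m jog '[[0.1,0.2,0,0,0,0,0],[0.32,0.72,0,0,0,0,0],[0.32,0.72,0,0,0,0,0],[0.32,0.72,0,0,0,0,0],[0.32,0.72,0,0,0,0,0],[0.32,0.72,0,0,0,0,0],[0.32,0.72,0,0,0,0,0]]'
python3 -c "
from h import *
p=P();p.to([.5684,.15,.24],Rt(135))"
```

```text
time_s: 7.6
ee_pos: [0.3896, -0.2843, 0.2424]
eef_rot: [[-0.707, 0.707, 0.003], [0.707, 0.707, -0.004], [-0.005, -0.001, -1.0]]
force: [-0.2, 0.3, -1.5]
gripper_width: 0.657
finger_force: 30.0
time_s: 8.3
ee_pos: [0.4591, -0.1005, 0.2387]
eef_rot: [[-0.706, 0.708, -0.002], [0.708, 0.706, 0.001], [0.002, -0.001, -1.0]]
force: [-0.5, -0.5, -1.9]
gripper_width: 0.656
finger_force: 30.0
row [0.4, 1.017, -0.005, -0.001, -0.001, -0.001] min rows 5.5
```

```bash
python3 -m jog '[[0.2,0.5,0,0,0,0,0],[0.2,0.5,0,0,0,0,0],[0.2,0.5,0,0,0,0,0],[0.3,0.9,0,0,0,0,0],[0.3,0.9,0,0,0,0,0],[0.3,0.9,0,0,0,0,0],[0.3,0.9,0,0,0,0,0]]' >/dev/null
python3 -c "
from h import *
p=P();p.to([.5684,.15,.115],Rt(135));p.to([.5684,.15,.070],Rt(135))"
```

```text
row [0.101, 0.116, 0.495, -0.001, -0.001, -0.0] min rows 2.6
row [0.101, 0.117, 0.675, -0.001, -0.001, -0.0] min rows 3.5
```

```bash
python3 -m jog '[[0.1,0.117,0.1,0,0,0,0],[0.1,0.117,0.3,0,0,0,0],[0.1,0.117,0.495,0,0,0,0],[0.1,0.117,0.495,0,0,0,0],[0.1,0.117,0.495,0,0,0,0],[0.1,0.117,0.55,0,0,0,0],[0.1,0.117,0.6,0,0,0,0],[0.1,0.117,0.64,0,0,0,0],[0.1,0.117,0.675,0,0,0,0],[0.1,0.117,0.675,0,0,0,0],[0.1,0.117,0.675,0,0,0,0]]'
```

```text
time_s: 10.1
ee_pos: [0.5689, 0.1507, 0.0712]
eef_rot: [[-0.707, 0.707, 0.0], [0.707, 0.707, -0.0], [-0.0, 0.0, -1.0]]
force: [0.7, -0.5, -2.3]
gripper_width: 0.656
finger_force: 30.0
```

```bash
python3 -m jog '[[0,0,0.01,0,0,0,0.85],[0,0,0.01,0,0,0,0.9],[0,0,0.01,0,0,0,0.9],[0,0,0.01,0,0,0,0.9],[0,0,-0.1,0,0,0,0.95],[0,0,-0.25,0,0,0,1],[0,0,-0.45,0,0,0,1],[0,0,-0.68,0,0,0,1],[0,0,-0.68,0,0,0,1],[0,0,-0.68,0,0,0,1]]'
python3 tops.py .105
python3 -c "
from h import *
p=P();p.to([.47,-.1,.24],Rt(135));p=P([.47,-.1,.24],Rt(135));p.to([.5215,-.3067,.24]);p.to([.5215,-.3067,.13])"
```

```text
time_s: 11.1
ee_pos: [0.5693, 0.1507, 0.2426]
eef_rot: [[-0.707, 0.707, 0.003], [0.707, 0.707, 0.0], [-0.002, 0.002, -1.0]]
force: [0.1, 0.3, 0.1]
gripper_width: 1.001
finger_force: 0.0
([293, 148, 54, 55, 2172], array([0.567 , 0.1517]))
row [-0.43, -0.988, 0.002, -0.0, -0.0, -0.0] min rows 5.4
row [-0.73, -0.439, 0.0, 0.0, 0.0, 0.0] min rows 4.3
row [-0.73, -0.439, 0.44, 0.0, 0.0, 0.0] min rows 4.8
```

```bash
python3 -m jog '[[-0.43,-0.99,0,0,0,0,1],[-0.43,-0.99,0,0,0,0,1],[-0.43,-0.99,0,0,0,0,1],[-0.43,-0.99,0,0,0,0,1],[-0.43,-0.99,0,0,0,0,1],[-0.43,-0.99,0,0,0,0,1],[-0.43,-0.99,0,0,0,0,1]]' >/dev/null
python3 -m jog '[[-0.73,-0.44,0,0,0,0,1],[-0.73,-0.44,0,0,0,0,1],[-0.73,-0.44,0,0,0,0,1],[-0.73,-0.44,0,0,0,0,1],[-0.73,-0.44,0.1,0,0,0,1],[-0.73,-0.44,0.44,0,0,0,1],[-0.73,-0.44,0.44,0,0,0,1],[-0.73,-0.44,0.44,0,0,0,1]]'
python3 tops.py; python3 -c "
from h import *
p=P();p.to([.5225,-.306,.023],Rt(135));p.to([.5225,-.306,.24],Rt(135))"
```

```text
time_s: 12.65
ee_pos: [0.5194, -0.3042, 0.1251]
eef_rot: [[-0.708, 0.707, -0.008], [0.707, 0.708, 0.008], [0.012, -0.0, -1.0]]
force: [-1.0, 0.4, -0.1]
gripper_width: 0.998
finger_force: 0.0
([289, 168, 70, 67, 3495], array([ 0.5225, -0.305 ]))
([158, 198, 54, 57, 2229], array([ 0.4488, -0.4104]))
([289, 282, 41, 8, 236], array([ 0.5721, -0.3712]))
([289, 319, 44, 10, 266], array([ 0.6028, -0.403 ]))
row [-0.009, 0.004, 0.424, -0.0, -0.003, 0.001] min rows 2.1
row [-0.004, 0.003, -0.444, -0.0, -0.003, 0.001] min rows 2.2
```

```bash
python3 -m jog '[[0,0.005,0.2,0,0,0,1],[0,0.005,0.425,0,0,0,1],[0,0.005,0.425,0,0,0,1],[0,0.005,0.425,0,0,0,1],[0,0.005,0.425,0,0,0,0],[0,0.005,0.425,0,0,0,0],[0,0.005,0.425,0,0,0,0],[0,0.005,0.425,0,0,0,0],[0,0.005,0.425,0,0,0,0],[0,0.005,0.425,0,0,0,0],[0,0.005,0.2,0,0,0,0],[0,0.005,0,0,0,0,0],[0,0.005,-0.2,0,0,0,0],[0,0.005,-0.44,0,0,0,0],[0,0.005,-0.44,0,0,0,0],[0,0.005,-0.44,0,0,0,0],[0,0.005,-0.44,0,0,0,0]]'
python3 -c "
from h import *
p=P();p.to([.49,-.1,.24],Rt(135));p=P([.49,-.1,.24],Rt(135));p.to([.5608,.0764,.24]);p.to([.5608,.0764,.115]);p.to([.5608,.0764,.070])"
```

```text
time_s: 14.4
ee_pos: [0.5216, -0.306, 0.2399]
eef_rot: [[-0.707, 0.707, -0.001], [0.707, 0.707, 0.001], [0.002, -0.0, -1.0]]
force: [-0.0, -0.8, -0.7]
gripper_width: 0.004
finger_force: 0.0
row [0.672, 0.493, 0.001, -0.0, -0.001, -0.0] min rows 4.2
row [0.299, 0.699, 0.0, 0.0, 0.0, 0.0] min rows 3.8
row [0.299, 0.699, 0.5, 0.0, 0.0, 0.0] min rows 4.5
row [0.299, 0.699, 0.68, 0.0, 0.0, 0.0] min rows 5.1
```

The gripper shut empty, so I need to look.

```bash
python3 -m jog '[[0,0,-0.3,0,0,0,1],[0,0,-0.3,0,0,0,1],[0,0,-0.3,0,0,0,1],[0,0,-0.3,0,0,0,1]]' >/dev/null; python3 -c "
from tops import *
for o in tops(save='w4'): print(o)
print(readout.sense()['ee_pos'],readout.sense()['gripper_width'])"
```

```text
([302, 141, 38, 38, 1132], array([ 0.5217, -0.307 ]))
([218, 158, 37, 38, 1070], array([ 0.4504, -0.4111]))
([296, 212, 36, 33, 935], array([ 0.5877, -0.3874]))
[ 0.5216 -0.306   0.3135] 0.390013241920595
```

View pics/w4.png

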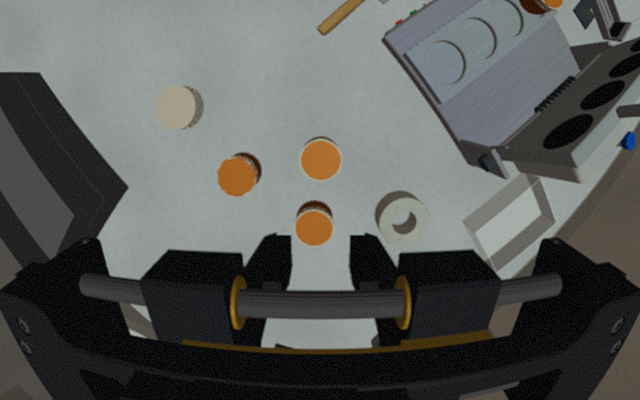

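The tub still stands in place at pixel (320,159). The fingers had simply closed too late, so I retry with more closing rows.

```bash
python3 -m jog '[[0,0,0.2,0,0,0,1],[0,0,0.4,0,0,0,1],[0,0,0.7,0,0,0,1],[0,0,0.7,0,0,0,1],[0,0,0.7,0,0,0,1],[0,0,0.7,0,0,0,1],[0,0,0.7,0,0,0,1]]' 
python3 -m jog '[[0,0,0.2,0,0,0,1],[0,0,0.464,0,0,0,1],[0,0,0.464,0,0,0,1],[0,0,0.464,0,0,0,1],[0,0,0.464,0,0,0,0],[0,0,0.464,0,0,0,0],[0,0,0.464,0,0,0,0],[0,0,0.464,0,0,0,0],[0,0,0.464,0,0,0,0],[0,0,0.464,0,0,0,0],[0,0,0.464,0,0,0,0],[0,0,0.464,0,0,0,0],[0,0,0.464,0,0,0,0],[0,0,0.464,0,0,0,0]]'
```

```text
time_s: 15.55
ee_pos: [0.5224, -0.3067, 0.1427]
eef_rot: [[-0.707, 0.707, 0.002], [0.707, 0.707, -0.002], [-0.002, 0.0, -1.0]]
force: [0.2, 0.5, 0.2]
gripper_width: 0.994
finger_force: 0.0
time_s: 16.95
ee_pos: [0.5231, -0.3073, 0.0273]
eef_rot: [[-0.707, 0.707, 0.003], [0.707, 0.707, -0.003], [-0.005, 0.0, -1.0]]
force: [-0.9, 0.1, 10.3]
gripper_width: 0.117
finger_force: 5.0
```

```bash
python3 -c "
from tops import *
for o in tops(save='w5'): print(o)
cv2.imwrite('pics/s5.png',cv2.resize(capture('side')[230:400,180:460],None,fx=2.5,fy=2.5))
print(readout.sense())"
```

```text
([265, 198, 110, 92, 4426], array([ 0.5142, -0.3004]))
([100, 234, 63, 48, 1895], array([ 0.4456, -0.3991]))
{'time_s': 17.05, 'joint_positions': array([-0.7241,  0.6702,  1.4379, -0.    ,  1.029 , -1.5094]), 'qd': array([-0.0001, -0.002 ,  0.0005,  0.0011, -0.0007,  0.0019]), 'joint_efforts': array([  0.0542, -45.8175, -18.33  ,   0.0093,   0.0349,  -0.0008]), 'ee_pos': array([ 0.5231, -0.3073,  0.0273]), 'eef_rot': array([[-0.707 ,  0.7072,  0.0033],
       [ 0.7072,  0.7071, -0.003 ],
       [-0.0045,  0.0002, -1.    ]]), 'force': array([-0.4868, -0.1527,  9.3213]), 'wrist_torque': array([-0.0105,  0.0516,  0.0181]), 'finger_force': 4.974519825191237, 'gripper_width': 0.025789301366167514}
```

View pics/s5.png

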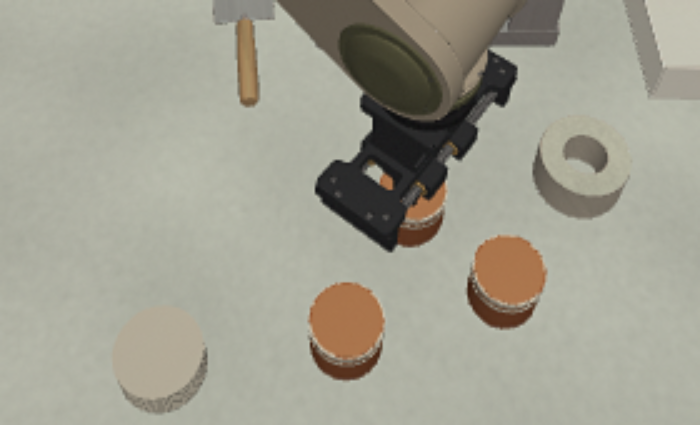

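View pics/w5.png

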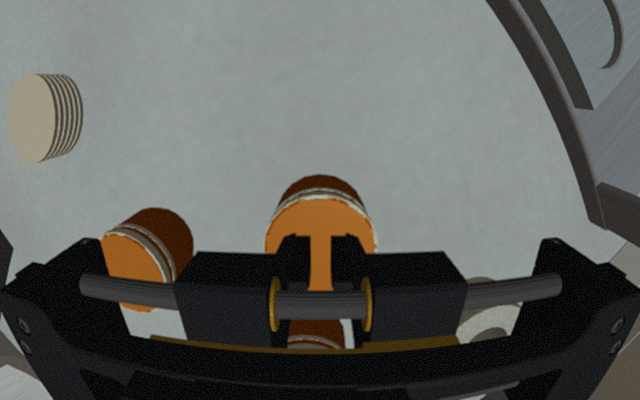

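Run:
```python
from fit import *
i=camera_info("wrist");s=readout.sense();p=np.array(s["ee_pos"]);R=np.array(s["eef_rot"])
print(i["intrinsics"])
for b in (0,.019,.03,.045,.064):
    print(b,projN("wrist",np.array([p-R[:,2]*b+R@[dx,dy,0] for dx in(-.009,.009) for dy in (-.005,.005)]),i).round(0).tolist())
```

```text
[[309.7069   0.     320.1807]
 [  0.     309.7069 195.8163]
 [  0.       0.       1.    ]]
0 [[314.0, 241.0], [329.0, 241.0], [313.0, 214.0], [330.0, 214.0]]
0.019 [[313.0, 255.0], [330.0, 255.0], [313.0, 226.0], [331.0, 226.0]]
0.03 [[312.0, 264.0], [331.0, 264.0], [312.0, 234.0], [331.0, 234.0]]
0.045 [[312.0, 278.0], [332.0, 278.0], [311.0, 246.0], [332.0, 246.0]]
0.064 [[311.0, 300.0], [333.0, 300.0], [310.0, 266.0], [334.0, 266.0]]
```

Run:
```python
from fit import *
i=camera_info("wrist");s=readout.sense();p=np.array(s["ee_pos"]);R=np.array(s["eef_rot"])
for b in (0,.015,.03,.045):
    print(b,projN("wrist",np.array([p-R[:,2]*b+R@[dx,dy,0] for dy in (.044,.0615) for dx in(-.009,.009)]),i).round(0).tolist())
im=cv2.imread("pics/w3.png")[150:330,180:460];a=cv2.resize(im,None,fx=1.4,fy=1.4)
b=cv2.resize(cv2.imread("pics/w5.png")[150:330,180:460],None,fx=1.4,fy=1.4)
cv2.imwrite("pics/cmp.png",cv2.convertScaleAbs(np.hstack([a,b]),alpha=2))
```

```text
0 [[390.0, 240.0], [392.0, 214.0], [415.0, 239.0], [418.0, 214.0]]
0.015 [[395.0, 250.0], [397.0, 223.0], [422.0, 249.0], [425.0, 222.0]]
0.03 [[400.0, 262.0], [404.0, 233.0], [430.0, 261.0], [434.0, 232.0]]
0.045 [[407.0, 276.0], [411.0, 245.0], [438.0, 274.0], [443.0, 244.0]]
```

View pics/cmp.png

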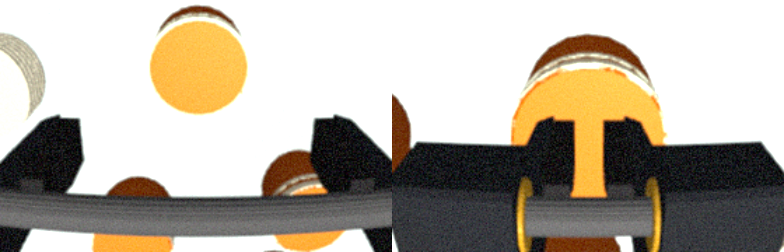

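The finger tips end about 32 mm behind the reported TCP: their corner shows at (404,235), where a tip at the TCP would be at row 214. So the fingers closed on the tub's top. I'll lift, open, and grasp with the TCP at z ≈ 0.003.

```bash
python3 -m jog '[[0,0,-0.2,0,0,0,1],[0,0,-0.4,0,0,0,1],[0,0,-0.4,0,0,0,1],[0,0,-0.4,0,0,0,1],[0,0,-0.4,0,0,0,1],[0,0,-0.4,0,0,0,1],[0,0,-0.4,0,0,0,1],[0,0,-0.4,0,0,0,1],[0,0,-0.4,0,0,0,1],[0,0,-0.4,0,0,0,1]]'
python3 tops.py; python3 -c "
from h import *
p=P();p.to([.522,-.306,.003],Rt(135))"
```

```text
time_s: 18.05
ee_pos: [0.5219, -0.3062, 0.125]
eef_rot: [[-0.707, 0.707, -0.0], [0.707, 0.707, 0.0], [0.0, -0.0, -1.0]]
force: [0.0, -0.4, 0.6]
gripper_width: 0.91
finger_force: 0.0
([287, 165, 68, 65, 3439], array([ 0.5212, -0.3064]))
([156, 192, 57, 59, 2533], array([ 0.4506, -0.4103]))
([285, 278, 50, 12, 425], array([ 0.5738, -0.3735]))
row [0.0, 0.001, 0.488, 0.0, -0.0, -0.0] min rows 2.4
```

```bash
python3 -m jog '[[0,0,0,0,0,0,1],[0,0,0.2,0,0,0,1],[0,0,0.4,0,0,0,1],[0,0,0.488,0,0,0,1],[0,0,0.488,0,0,0,1],[0,0,0.488,0,0,0,1],[0,0,0.488,0,0,0,0],[0,0,0.488,0,0,0,0],[0,0,0.488,0,0,0,0],[0,0,0.488,0,0,0,0],[0,0,0.488,0,0,0,0],[0,0,0.488,0,0,0,0],[0,0,0.488,0,0,0,0]]'
```

```text
time_s: 19.4
ee_pos: [0.5222, -0.3065, 0.0038]
eef_rot: [[-0.707, 0.707, 0.001], [0.707, 0.707, -0.001], [-0.001, 0.0, -1.0]]
force: [-0.2, 1.0, 6.3]
gripper_width: 0.673
finger_force: 30.0
```

```bash
python3 -m jog '[[0,0,-0.1,0,0,0,0],[0,0,-0.3,0,0,0,0],[0,0,-0.5,0,0,0,0],[0,0,-0.7,0,0,0,0],[0,0,-0.9,0,0,0,0],[0.3,0.25,-0.9,0,0,0,0],[0.66,0.5,-0.9,0,0,0,0],[0.66,0.5,-0.9,0,0,0,0],[0.66,0.5,-0.9,0,0,0,0],[0.66,0.5,-0.9,0,0,0,0],[0.66,0.5,-0.9,0,0,0,0]]'
python3 -c "
from h import *
p=P();
for z in(.23,.10,.05):p.to([.5608,.0764,z],Rt(135))"
```

```text
time_s: 20.5
ee_pos: [0.4935, -0.1002, 0.2281]
eef_rot: [[-0.709, 0.706, -0.0], [0.706, 0.709, -0.0], [-0.0, -0.0, -1.0]]
force: [-0.4, -0.5, -2.4]
gripper_width: 0.67
finger_force: 30.0
row [0.307, 0.691, -0.008, -0.0, 0.0, 0.001] min rows 3.8
row [0.307, 0.691, 0.512, -0.0, 0.0, 0.001] min rows 4.6
row [0.307, 0.691, 0.712, -0.0, 0.0, 0.001] min rows 5.2
```

```bash
python3 -m jog '[[0.2,0.4,0,0,0,0,0],[0.307,0.69,0,0,0,0,0],[0.307,0.69,0,0,0,0,0],[0.307,0.69,0,0,0,0,0],[0.307,0.69,0,0,0,0,0],[0.307,0.69,0.2,0,0,0,0],[0.307,0.69,0.4,0,0,0,0],[0.307,0.69,0.51,0,0,0,0],[0.307,0.69,0.51,0,0,0,0],[0.307,0.69,0.51,0,0,0,0],[0.307,0.69,0.58,0,0,0,0],[0.307,0.69,0.64,0,0,0,0],[0.307,0.69,0.68,0,0,0,0],[0.307,0.69,0.71,0,0,0,0],[0.307,0.69,0.71,0,0,0,0],[0.307,0.69,0.71,0,0,0,0]]'
```

```text
time_s: 22.1
ee_pos: [0.5619, 0.0749, 0.0514]
eef_rot: [[-0.707, 0.707, 0.001], [0.707, 0.707, -0.0], [-0.001, 0.001, -1.0]]
force: [0.3, -0.2, -1.9]
gripper_width: 0.67
finger_force: 30.0
```

```bash
python3 -m jog '[[0,0,0.01,0,0,0,0.8],[0,0,0.01,0,0,0,0.9],[0,0,0.01,0,0,0,0.9],[0,0,0.01,0,0,0,0.9],[0,0,-0.1,0,0,0,0.95],[0,0,-0.25,0,0,0,1],[0,0,-0.45,0,0,0,1],[0,0,-0.76,0,0,0,1],[0,0,-0.76,0,0,0,1],[0,0,-0.76,0,0,0,1]]' | sed -n 2p
python3 tops.py .105
python3 -c "
from h import *
p=P();p.to([.52,-.15,.24],Rt(135));p=P([.52,-.15,.24],Rt(135));p.to([.5877,-.3874,.24]);p.to([.5877,-.3874,.12])"
```

```text
ee_pos: [0.5627, 0.075, 0.245]
([350, 103, 52, 53, 2154], array([0.5672, 0.1513]))
([292, 150, 54, 53, 2207], array([0.5611, 0.0745]))
row [-0.518, -0.755, 0.008, 0.001, 0.002, -0.0] min rows 4.6
row [-0.863, -0.48, 0.0, 0.0, 0.0, 0.0] min rows 4.9
row [-0.863, -0.48, 0.48, 0.0, 0.0, 0.0] min rows 5.5
```

```bash
python3 -c "
from h import *
o=onz('side',(413,293),.045);print(o, Rt(135).T@(o-[.5877,-.3874,.045]))"
python3 -m jog '[[-0.52,-0.755,0,0,0,0,1],[-0.52,-0.755,0,0,0,0,1],[-0.52,-0.755,0,0,0,0,1],[-0.52,-0.755,0,0,0,0,1],[-0.52,-0.755,0,0,0,0,1],[-0.52,-0.755,0,0,0,0,1]]' >/dev/null
python3 -m jog '[[-0.863,-0.48,0,0,0,0,1],[-0.863,-0.48,0,0,0,0,1],[-0.863,-0.48,0,0,0,0,1],[-0.863,-0.48,0,0,0,0,1],[-0.863,-0.48,0.1,0,0,0,1],[-0.863,-0.48,0.48,0,0,0,1],[-0.863,-0.48,0.48,0,0,0,1],[-0.863,-0.48,0.48,0,0,0,1],[-0.863,-0.48,0.48,0,0,0,1]]'
python3 tops.py; python3 -c "
from h import *
p=P();p.to([.5877,-.3874,.003],Rt(135))"
```

```text
[ 0.68563466 -0.28951718  0.045     ] [-3.66533598e-05  1.38463869e-01 -4.16333634e-17]
time_s: 24.65
ee_pos: [0.5879, -0.3869, 0.1212]
eef_rot: [[-0.708, 0.707, -0.0], [0.707, 0.708, 0.001], [0.001, 0.0, -1.0]]
force: [1.0, 0.6, 1.9]
gripper_width: 0.998
finger_force: 0.0
([152, 71, 62, 69, 3279], array([ 0.4509, -0.411 ]))
([287, 167, 68, 65, 3495], array([ 0.5874, -0.3873]))
row [0.005, -0.002, 0.481, 0.0, 0.002, 0.0] min rows 2.4
```

```bash
python3 -m jog '[[0,0,0.2,0,0,0,1],[0,0,0.4,0,0,0,1],[0,0,0.48,0,0,0,1],[0,0,0.48,0,0,0,1],[0,0,0.48,0,0,0,1],[0,0,0.48,0,0,0,0],[0,0,0.48,0,0,0,0],[0,0,0.48,0,0,0,0],[0,0,0.48,0,0,0,0],[0,0,0.48,0,0,0,0],[0,0,0.48,0,0,0,0],[0,0,0.48,0,0,0,0],[0,0,0.48,0,0,0,0],[0,0,0.3,0,0,0,0],[0,0,0.1,0,0,0,0],[0,0,-0.1,0,0,0,0],[0,0,-0.45,0,0,0,0],[0,0,-0.45,0,0,0,0],[0,0,-0.45,0,0,0,0]]'
python3 -c "
from h import *
p=P();p.to([.50,-.17,.23],Rt(135));p=P([.50,-.17,.23],Rt(135))
for z in(.23,.10,.05):p.to([.5532,.0028,z],Rt(135))"
```

```text
time_s: 26.6
ee_pos: [0.5886, -0.3887, 0.2391]
eef_rot: [[-0.707, 0.707, 0.007], [0.707, 0.707, -0.007], [-0.01, 0.0, -1.0]]
force: [-0.4, 0.6, -1.8]
gripper_width: 0.674
finger_force: 30.0
row [0.869, 0.368, 0.028, 0.0, 0.006, 0.0] min rows 4.7
row [0.338, 0.639, 0.0, 0.0, 0.0, 0.0] min rows 3.6
row [0.338, 0.639, 0.52, 0.0, 0.0, 0.0] min rows 4.5
row [0.338, 0.639, 0.72, 0.0, 0.0, 0.0] min rows 5.1
```

```bash
python3 -m jog '[[0.3,0.1,0,0,0,0,0],[0.6,0.25,0,0,0,0,0],[0.865,0.37,0.03,0,0,0,0],[0.865,0.37,0.03,0,0,0,0],[0.865,0.37,0.03,0,0,0,0],[0.865,0.37,0.03,0,0,0,0],[0.865,0.37,0.03,0,0,0,0]]' | sed -n 2p
python3 -c "
from h import *
p=P();p.to([.5532,.0028,.1]);p.to([.5532,.0028,.05])"
```

```text
ee_pos: [0.4997, -0.1691, 0.2248]
row [0.334, 0.638, 0.499, 0.0, 0.0, 0.0] min rows 4.4
row [0.333, 0.638, 0.699, 0.0, 0.0, 0.0] min rows 5.0
```

```bash
python3 -m jog '[[0.2,0.4,0,0,0,0,0],[0.335,0.638,0,0,0,0,0],[0.335,0.638,0,0,0,0,0],[0.335,0.638,0,0,0,0,0],[0.335,0.638,0,0,0,0,0],[0.335,0.638,0.2,0,0,0,0],[0.335,0.638,0.4,0,0,0,0],[0.335,0.638,0.5,0,0,0,0],[0.335,0.638,0.5,0,0,0,0],[0.335,0.638,0.5,0,0,0,0],[0.335,0.638,0.57,0,0,0,0],[0.335,0.638,0.63,0,0,0,0],[0.335,0.638,0.67,0,0,0,0],[0.335,0.638,0.705,0,0,0,0],[0.335,0.638,0.705,0,0,0,0],[0.335,0.638,0.705,0,0,0,0]]'
```

```text
time_s: 28.9
ee_pos: [0.554, 0.0024, 0.0501]
eef_rot: [[-0.707, 0.707, 0.001], [0.707, 0.707, -0.0], [-0.001, 0.001, -1.0]]
force: [-0.5, -0.8, -0.7]
gripper_width: 0.672
finger_force: 30.0
```

```bash
python3 -m jog '[[0,0,0.01,0,0,0,0.8],[0,0,0.01,0,0,0,0.9],[0,0,0.01,0,0,0,0.9],[0,0,0.01,0,0,0,0.9],[0,0,-0.1,0,0,0,0.95],[0,0,-0.25,0,0,0,1],[0,0,-0.45,0,0,0,1],[0,0,-0.76,0,0,0,1],[0,0,-0.76,0,0,0,1],[0,0,-0.76,0,0,0,1]]' | sed -n 2p
python3 tops.py .105
python3 -c "
from h import *
p=P();p.to([.47,-.18,.24],Rt(135));p=P([.47,-.18,.24],Rt(135));p.to([.4507,-.4108,.24]);p.to([.4507,-.4108,.12])"
```

```text
ee_pos: [0.5549, 0.0023, 0.2437]
([405, 63, 49, 52, 1953], array([0.5672, 0.1508]))
([347, 107, 55, 55, 2263], array([0.5616, 0.0738]))
([294, 150, 53, 53, 2221], array([0.5538, 0.0024]))
row [-0.278, -0.754, 0.003, 0.001, 0.002, 0.0] min rows 4.0
row [-0.598, -0.707, 0.0, 0.0, 0.0, 0.0] min rows 4.6
row [-0.598, -0.707, 0.48, 0.0, 0.0, 0.0] min rows 5.2
```

```bash
python3 -m jog '[[-0.278,-0.754,0,0,0,0,1],[-0.278,-0.754,0,0,0,0,1],[-0.278,-0.754,0,0,0,0,1],[-0.278,-0.754,0,0,0,0,1],[-0.278,-0.754,0,0,0,0,1],[-0.278,-0.754,0,0,0,0,1]]' >/dev/null
python3 -m jog '[[-0.598,-0.707,0,0,0,0,1],[-0.598,-0.707,0,0,0,0,1],[-0.598,-0.707,0,0,0,0,1],[-0.598,-0.707,0,0,0,0,1],[-0.598,-0.707,0.1,0,0,0,1],[-0.598,-0.707,0.48,0,0,0,1],[-0.598,-0.707,0.48,0,0,0,1],[-0.598,-0.707,0.48,0,0,0,1],[-0.598,-0.707,0.48,0,0,0,1]]'
python3 tops.py; python3 -c "
from h import *
p=P();p.to([.4507,-.4108,.003],Rt(135))"
```

```text
time_s: 31.45
ee_pos: [0.4512, -0.4097, 0.1202]
eef_rot: [[-0.708, 0.706, -0.0], [0.706, 0.708, 0.0], [0.0, 0.0, -1.0]]
force: [0.6, 0.2, 0.3]
gripper_width: 0.996
finger_force: 0.0
([283, 165, 72, 68, 3745], array([ 0.4493, -0.4111]))
row [0.003, -0.003, 0.475, -0.0, 0.002, 0.001] min rows 2.4
```

```bash
python3 -m jog '[[0,-0.006,0.2,0,0,0,1],[0,-0.006,0.4,0,0,0,1],[0,-0.006,0.477,0,0,0,1],[0,-0.006,0.477,0,0,0,1],[0,-0.006,0.477,0,0,0,1],[0,-0.006,0.477,0,0,0,0],[0,-0.006,0.477,0,0,0,0],[0,-0.006,0.477,0,0,0,0],[0,-0.006,0.477,0,0,0,0],[0,-0.006,0.477,0,0,0,0],[0,-0.006,0.477,0,0,0,0],[0,-0.006,0.477,0,0,0,0],[0,-0.006,0.477,0,0,0,0],[0,0,0.3,0,0,0,0],[0,0,0.1,0,0,0,0],[0,0,-0.1,0,0,0,0],[0,0,-0.45,0,0,0,0],[0,0,-0.45,0,0,0,0],[0,0,-0.45,0,0,0,0],[0,0,-0.45,0,0,0,0]]'
python3 -c "
from h import *
p=P();p.to([.47,-.22,.23],Rt(135));p=P([.47,-.22,.23],Rt(135))
for z in(.23,.10,.05):p.to([.5456,-.0708,z],Rt(135))"
```

```text
time_s: 33.5
ee_pos: [0.45, -0.4104, 0.2312]
eef_rot: [[-0.707, 0.707, -0.0], [0.707, 0.707, 0.0], [0.001, 0.0, -1.0]]
force: [-0.5, -0.5, -2.5]
gripper_width: 0.67
finger_force: 30.0
row [0.482, 0.595, 0.005, 0.0, -0.0, -0.0] min rows 3.8
row [0.208, 0.636, 0.0, 0.0, 0.0, 0.0] min rows 3.3
row [0.208, 0.636, 0.52, 0.0, 0.0, 0.0] min rows 4.2
row [0.208, 0.636, 0.72, 0.0, 0.0, 0.0] min rows 4.9
```

```bash
python3 -m jog '[[0.2,0.25,0,0,0,0,0],[0.48,0.595,0,0,0,0,0],[0.48,0.595,0,0,0,0,0],[0.48,0.595,0,0,0,0,0],[0.48,0.595,0,0,0,0,0],[0.48,0.595,0,0,0,0,0],[0.48,0.595,0,0,0,0,0],[0.48,0.595,0,0,0,0,0]]' | sed -n 2p
python3 -m jog '[[0.1,0.3,0,0,0,0,0],[0.208,0.636,0,0,0,0,0],[0.208,0.636,0,0,0,0,0],[0.208,0.636,0,0,0,0,0],[0.208,0.636,0,0,0,0,0],[0.208,0.636,0.2,0,0,0,0],[0.208,0.636,0.4,0,0,0,0],[0.208,0.636,0.52,0,0,0,0],[0.208,0.636,0.52,0,0,0,0],[0.208,0.636,0.52,0,0,0,0],[0.208,0.636,0.59,0,0,0,0],[0.208,0.636,0.65,0,0,0,0],[0.208,0.636,0.69,0,0,0,0],[0.208,0.636,0.72,0,0,0,0],[0.208,0.636,0.72,0,0,0,0],[0.208,0.636,0.72,0,0,0,0]]'
```

```text
ee_pos: [0.4701, -0.2215, 0.2311]
time_s: 35.9
ee_pos: [0.5466, -0.0716, 0.0527]
eef_rot: [[-0.707, 0.707, 0.001], [0.707, 0.707, -0.0], [-0.001, 0.001, -1.0]]
force: [0.3, 0.5, -1.4]
gripper_width: 0.668
finger_force: 30.0
```

```bash
python3 -m jog '[[0,0,0.01,0,0,0,0.8],[0,0,0.01,0,0,0,0.9],[0,0,0.01,0,0,0,0.9],[0,0,0.01,0,0,0,0.9],[0,0,-0.1,0,0,0,0.95],[0,0,-0.25,0,0,0,1],[0,0,-0.45,0,0,0,1],[0,0,-0.76,0,0,0,1],[0,0,-0.76,0,0,0,1],[0,0,-0.76,0,0,0,1]]' | sed -n 2p
python3 tops.py .105
python3 - <<'E'
from fit import *
i=camera_info("wrist");s=readout.sense();p=np.array(s["ee_pos"]);R=np.array(s["eef_rot"])
for b in (.064,.08,.096,.11):
    print(b,projN("wrist",np.array([p-R[:,2]*b+R@[dx,.0935,0] for dx in (-.0375,-.02,0,.02,.0375)]),i).round(0).tolist())
E
```

```text
ee_pos: [0.5475, -0.0717, 0.2462]
([453, 28, 45, 50, 1702], array([0.5672, 0.1502]))
([402, 65, 51, 54, 2013], array([0.5615, 0.0733]))
([349, 106, 52, 53, 2125], array([0.5539, 0.0017]))
([294, 151, 54, 53, 2153], array([ 0.5477, -0.0727]))
0.064 [[491.0, 330.0], [500.0, 305.0], [510.0, 272.0], [519.0, 236.0], [526.0, 201.0]]
0.08 [[503.0, 349.0], [514.0, 323.0], [526.0, 289.0], [537.0, 250.0], [546.0, 212.0]]
0.096 [[517.0, 369.0], [530.0, 343.0], [544.0, 308.0], [559.0, 267.0], [570.0, 226.0]]
0.11 [[529.0, 389.0], [544.0, 363.0], [562.0, 327.0], [580.0, 284.0], [594.0, 240.0]]
```

```bash
cat >> h.py <<'E'
PX=np.array([.557,.0396,0]);PY=-.1025
Rpr=Rot.from_euler("z",PY).as_matrix()
def bar(q): return PX+Rpr@np.array([.135-.225*np.cos(q),0,.115+.225*np.sin(q)])
RB=Rpr@Rot.from_euler("y",-12,degrees=True).as_matrix()@Rt(90)
E
python3 - <<'E'
from h import *
p=P();p.to([.50,-.06,.40],Rt(135));R0=Rt(135)
t=bar(1.4)+RB[:,2]*(.044-.11);print(bar(1.4),t)
p=P([.5,-.06,.4],R0);p.to(t,RB)
E
```

```text
row [0.162, -0.098, -0.627, 0.001, 0.002, -0.0] min rows 3.3
[0.65324956 0.02969972 0.33672619] [0.63959941 0.03110379 0.40128393]
row [-0.137, 0.653, -0.005, -0.124, -0.059, 0.563] min rows 6.1
```

```bash
python3 -m jog '[[0.16,-0.1,0,0,0,0,1],[0.16,-0.1,-0.3,0,0,0,1],[0.16,-0.1,-0.625,0,0,0,1],[0.16,-0.1,-0.625,0,0,0,1],[0.16,-0.1,-0.625,0,0,0,1],[0.16,-0.1,-0.625,0,0,0,1]]' >/dev/null
python3 -m jog '[[-0.135,0.65,0,-0.124,-0.059,0.563,1],[-0.135,0.65,0,-0.124,-0.059,0.563,1],[-0.135,0.65,0,-0.124,-0.059,0.563,1],[-0.135,0.65,0,-0.124,-0.059,0.563,1],[-0.135,0.65,0,-0.124,-0.059,0.563,1],[-0.135,0.65,0,-0.124,-0.059,0.563,1],[-0.135,0.65,0,-0.124,-0.059,0.563,1],[-0.135,0.65,0,-0.124,-0.059,0.563,1],[-0.135,0.65,0,-0.124,-0.059,0.563,1],[-0.135,0.65,0,-0.124,-0.059,0.563,1]]'
python3 - <<'E'
from tops import *
from fit import projN
i=camera_info("wrist");im=capture("wrist");print(tops(.105,'w6'))
print([(r["p"],r["centre"],onz("wrist",r["centre"],.337,i)) for r in landmark_of("bar","wrist")[:3]])
p=P();print("bar px",projN("wrist",np.array([bar(1.4),bar(1.4)+Rpr@[0,.064,0],bar(1.4)-Rpr@[0,.064,0]]),i))
p.to(bar(1.4)+RB[:,2]*.044,RB);p.to(bar(1.4)+RB[:,2]*(.044-.11),RB)
E
```

```text
time_s: 38.55
ee_pos: [0.6391, 0.0301, 0.3975]
eef_rot: [[0.101, 0.974, 0.205], [0.995, -0.099, -0.021], [-0.0, 0.206, -0.979]]
force: [-0.6, -0.4, 0.1]
gripper_width: 1.0
finger_force: 0.0
[([206, 65, 38, 37, 1067], array([0.5679, 0.1508])), ([209, 116, 36, 36, 1017], array([0.562 , 0.0743])), ([213, 163, 34, 36, 954], array([0.5546, 0.0024])), ([218, 211, 34, 31, 722], array([ 0.5501, -0.0694]))]
[(0.66, [322.1, 194.6], array([0.6526, 0.0313, 0.337 ])), (0.56, [316.4, 152.5], array([0.6515, 0.0662, 0.337 ]))]
bar px [[322.9567 196.2896]
 [323.2305 116.7911]
 [322.619  265.4251]]
row [0.004, 0.005, 0.427, -0.001, -0.0, 0.0] min rows 2.1
row [0.004, 0.005, -0.013, -0.001, -0.0, 0.0] min rows 0.1
```

View pics/w6.png

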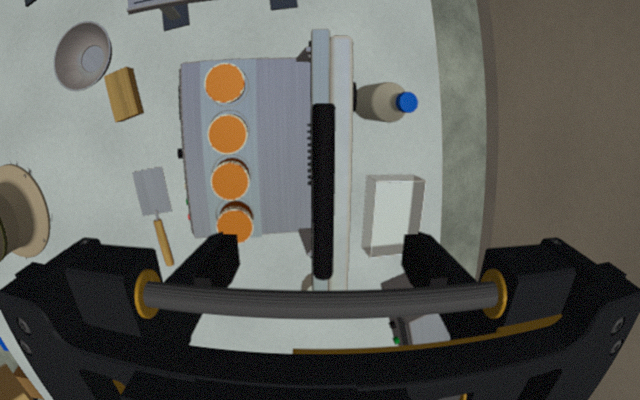

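The four tub tops are in a row at column ~228 (rows 83–225). The bar spans (322,103) to (322,278), which matches the model. I'll go down and grip it.

```bash
python3 -m jog '[[0,0,0.1,0,0,0,1],[0,0,0.2,0,0,0,1],[0,0,0.3,0,0,0,1],[0,0,0.38,0,0,0,1],[0,0,0.43,0,0,0,1],[0,0,0.43,0,0,0,1],[0,0,0.43,0,0,0,0],[0,0,0.43,0,0,0,0],[0,0,0.43,0,0,0,0],[0,0,0.43,0,0,0,0],[0,0,0.43,0,0,0,0],[0,0,0.43,0,0,0,0],[0,0,0.43,0,0,0,0],[0,0,0.43,0,0,0,0],[0,0,0.43,0,0,0,0],[0,0,0.43,0,0,0,0],[0,0,0.43,0,0,0,0],[0,0,0.43,0,0,0,0],[0,0,0.43,0,0,0,0]]'
python3 - <<'E'
from h import *
s=readout.sense();p=P();b0=np.array(s["ee_pos"])-RB[:,2]*.044;print(b0-bar(1.4))
for q in np.linspace(1.4,0,21)[1:]:
    d=RB.T@(bar(q)-bar(1.4))/.25; print(round(q,2),d.round(3).tolist())
E
```

```text
time_s: 40.6
ee_pos: [0.6612, 0.028, 0.2931]
eef_rot: [[0.102, 0.973, 0.207], [0.995, -0.1, -0.021], [-0.0, 0.208, -0.978]]
force: [2.9, -0.6, 1.5]
gripper_width: 0.19
finger_force: 30.0
[-0.00110402 -0.00074867 -0.00058375]
1.33 [0.0, -0.063, -0.0]
1.26 [0.0, -0.126, 0.004]
1.19 [0.0, -0.188, 0.013]
1.12 [0.0, -0.25, 0.025]
1.05 [0.0, -0.31, 0.043]
0.98 [-0.0, -0.37, 0.064]
0.91 [-0.0, -0.427, 0.089]
0.84 [0.0, -0.483, 0.119]
0.77 [-0.0, -0.537, 0.152]
0.7 [0.0, -0.588, 0.189]
0.63 [-0.0, -0.636, 0.229]
0.56 [-0.0, -0.681, 0.273]
0.49 [-0.0, -0.723, 0.32]
0.42 [-0.0, -0.762, 0.37]
0.35 [-0.0, -0.798, 0.422]
0.28 [-0.0, -0.829, 0.476]
0.21 [-0.0, -0.857, 0.533]
0.14 [-0.0, -0.88, 0.591]
0.07 [-0.0, -0.9, 0.651]
0.0 [-0.0, -0.915, 0.712]
```

```bash
python3 -m jog '[[0,-0.032,0,0,0,0,0],[0,-0.063,0,0,0,0,0],[0,-0.095,0.002,0,0,0,0],[0,-0.126,0.004,0,0,0,0],[0,-0.157,0.008,0,0,0,0],[0,-0.188,0.013,0,0,0,0],[0,-0.219,0.019,0,0,0,0],[0,-0.25,0.025,0,0,0,0],[0,-0.28,0.034,0,0,0,0],[0,-0.31,0.043,0,0,0,0],[0,-0.34,0.053,0,0,0,0],[0,-0.37,0.064,0,0,0,0],[0,-0.4,0.077,0,0,0,0],[0,-0.427,0.089,0,0,0,0],[0,-0.455,0.104,0,0,0,0],[0,-0.483,0.119,0,0,0,0],[0,-0.51,0.135,0,0,0,0],[0,-0.537,0.152,0,0,0,0],[0,-0.563,0.17,0,0,0,0],[0,-0.588,0.189,0,0,0,0]]'
cat > q.py <<'E'
from h import *
s=readout.sense();R=np.array(s["eef_rot"]);b=Rpr.T@(np.array(s["ee_pos"])-R[:,2]*.044-PX)-[.135,0,.115]
print("bar r",np.hypot(b[0],b[2]).round(4),"q",np.arctan2(b[2],-b[0]).round(3),"y",b[1].round(4),"F",np.round(s["force"],1),s["gripper_width"])
E
python3 q.py
```

```text
time_s: 42.6
ee_pos: [0.5296, 0.0419, 0.2183]
eef_rot: [[0.102, 0.972, 0.213], [0.995, -0.1, -0.021], [0.001, 0.214, -0.977]]
force: [5.5, 1.9, 8.5]
gripper_width: 0.189
finger_force: 30.0
bar r 0.2258 q 0.705 y -0.0006 F [5.5 1.9 8.5] 0.18878236475989846
```

```bash
python3 -m jog '[[0,-0.024,0.02,0,0,0,0],[0,-0.048,0.04,0,0,0,0],[0,-0.07,0.062,0,0,0,0],[0,-0.093,0.084,0,0,0,0],[0,-0.114,0.107,0,0,0,0],[0,-0.135,0.131,0,0,0,0],[0,-0.155,0.156,0,0,0,0],[0,-0.174,0.181,0,0,0,0],[0,-0.192,0.207,0,0,0,0],[0,-0.21,0.233,0,0,0,0],[0,-0.226,0.26,0,0,0,0],[0,-0.241,0.287,0,0,0,0],[0,-0.255,0.315,0,0,0,0],[0,-0.269,0.344,0,0,0,0],[0,-0.281,0.373,0,0,0,0],[0,-0.292,0.402,0,0,0,0],[0,-0.302,0.432,0,0,0,0],[0,-0.312,0.462,0,0,0,0],[0,-0.32,0.492,0,0,0,0],[0,-0.327,0.523,0,0,0,0]]'
python3 q.py
```

```text
time_s: 44.6
ee_pos: [0.4783, 0.0471, 0.0739]
eef_rot: [[0.102, 0.971, 0.215], [0.995, -0.1, -0.022], [0.0, 0.216, -0.976]]
force: [5.1, 3.4, 15.1]
gripper_width: 0.192
finger_force: 30.0
bar r 0.2236 q 0.008 y -0.0006 F [ 5.1  3.4 15.1] 0.1917126232419161
```

```bash
python3 -m jog '[[0,0,0.01,0,0,0,0],[0,0,0.02,0,0,0,0],[0,0,0.03,0,0,0,0],[0,0,0.03,0,0,0,0]]' | sed -n '2p;4p'; python3 q.py
python3 - <<'E'
from h import *
capture("side");im=capture("side");cv2.imwrite("pics/s7.png",cv2.resize(im[60:260,280:440],None,fx=3,fy=3))
E
```

```text
ee_pos: [0.4784, 0.0471, 0.067]
force: [-9.1, 2.4, 29.7]
bar r 0.2233 q -0.023 y -0.0006 F [-9.1  2.4 29.7] 0.19522810824716544
```

View pics/s7.png

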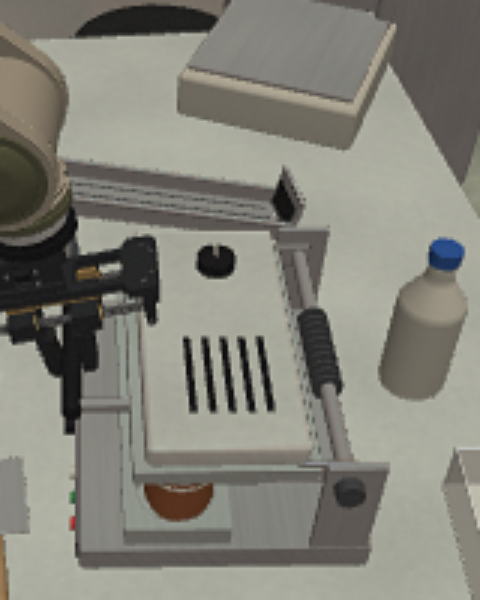

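The head is level and shut over the tubs, and the force rose to 30 N against the stop. Now I hold it for two seconds.

```bash
python3 -m jog '[[0,0,0,0,0,0,0],[0,0,0,0,0,0,0],[0,0,0,0,0,0,0],[0,0,0,0,0,0,0],[0,0,0,0,0,0,0],[0,0,0,0,0,0,0],[0,0,0,0,0,0,0],[0,0,0,0,0,0,0],[0,0,0,0,0,0,0],[0,0,0,0,0,0,0],[0,0,0,0,0,0,0],[0,0,0,0,0,0,0],[0,0,0,0,0,0,0],[0,0,0,0,0,0,0],[0,0,0,0,0,0,0],[0,0,0,0,0,0,0],[0,0,0,0,0,0,0],[0,0,0,0,0,0,0],[0,0,0,0,0,0,0],[0,0,0,0,0,0,0]]'; python3 q.py
python3 - <<'E'
from h import *
for q in list(np.arange(0,.71,.07)): print(round(q,2),(RB.T@(bar(q)-bar(0))/.25).round(3).tolist())
E
```

```text
time_s: 47.1
ee_pos: [0.4784, 0.047, 0.067]
eef_rot: [[0.102, 0.972, 0.211], [0.995, -0.099, -0.022], [-0.0, 0.212, -0.977]]
force: [-7.2, 3.3, 29.7]
gripper_width: 0.195
finger_force: 30.1
bar r 0.2233 q -0.022 y -0.0006 F [-7.2  3.3 29.7] 0.1951968257778857
0.0 [0.0, 0.0, 0.0]
0.07 [-0.0, 0.015, -0.061]
0.14 [-0.0, 0.035, -0.121]
0.21 [-0.0, 0.058, -0.179]
0.28 [-0.0, 0.086, -0.236]
0.35 [-0.0, 0.118, -0.291]
0.42 [-0.0, 0.153, -0.343]
0.49 [0.0, 0.192, -0.392]
0.56 [0.0, 0.234, -0.439]
0.63 [-0.0, 0.279, -0.483]
0.7 [0.0, 0.328, -0.523]
```

```bash
python3 -m jog '[[0,0,-0.03,0,0,0,0],[0,0.007,-0.06,0,0,0,0],[0,0.015,-0.09,0,0,0,0],[0,0.025,-0.12,0,0,0,0],[0,0.035,-0.15,0,0,0,0],[0,0.046,-0.18,0,0,0,0],[0,0.058,-0.209,0,0,0,0],[0,0.072,-0.238,0,0,0,0],[0,0.086,-0.266,0,0,0,0],[0,0.102,-0.294,0,0,0,0],[0,0.118,-0.321,0,0,0,0],[0,0.135,-0.347,0,0,0,0],[0,0.153,-0.373,0,0,0,0],[0,0.172,-0.398,0,0,0,0],[0,0.192,-0.422,0,0,0,0],[0,0.213,-0.446,0,0,0,0],[0,0.234,-0.469,0,0,0,0],[0,0.256,-0.491,0,0,0,0],[0,0.279,-0.513,0,0,0,0],[0,0.303,-0.533,0,0,0,0]]'; python3 q.py
python3 - <<'E'
from h import *
for q in list(np.arange(.665,1.37,.07))+[1.4]: print(round(q,3),(RB.T@(bar(q)-bar(.665))/.25).round(3).tolist())
E
```

```text
time_s: 49.1
ee_pos: [0.5298, 0.0409, 0.2081]
eef_rot: [[0.104, 0.97, 0.219], [0.995, -0.102, -0.022], [0.001, 0.22, -0.975]]
force: [70.2, -4.2, -52.6]
gripper_width: 0.185
finger_force: 34.4
bar r 0.2192 q 0.67 y -0.0016 F [ 70.2  -4.2 -52.6] 0.18496422049784347
0.665 [0.0, 0.0, 0.0]
0.735 [-0.0, 0.05, -0.039]
0.805 [-0.0, 0.102, -0.074]
0.875 [0.0, 0.157, -0.105]
0.945 [-0.0, 0.213, -0.133]
1.015 [-0.0, 0.272, -0.156]
1.085 [0.0, 0.332, -0.175]
1.155 [-0.0, 0.393, -0.19]
1.225 [-0.0, 0.455, -0.201]
1.295 [0.0, 0.518, -0.208]
1.365 [-0.0, 0.581, -0.21]
1.4 [-0.0, 0.612, -0.209]
```

The force is 88 N radially because the bar crept in the pads. I relax toward the hinge first.

```bash
python3 -m jog '[[0,0.006,0.005,0,0,0,0],[0,0.012,0.01,0,0,0,0],[0,0.012,0.01,0,0,0,0]]'; python3 q.py
```

```text
time_s: 49.4
ee_pos: [0.5299, 0.0408, 0.2081]
eef_rot: [[0.103, 0.971, 0.213], [0.995, -0.101, -0.023], [-0.0, 0.215, -0.977]]
force: [30.5, -4.0, -16.7]
gripper_width: 0.183
finger_force: 31.2
bar r 0.219 q 0.671 y -0.0016 F [ 30.5  -4.  -16.7] 0.18255231209607187
```

```bash
python3 -m jog '[[0,0.004,0.004,0,0,0,0],[0,0.008,0.007,0,0,0,0],[0,0.008,0.007,0,0,0,0]]' | sed -n 4p; sed -i 's/\.044/.052/' q.py; python3 q.py
python3 - <<'E'
from h import *
s=readout.sense();b=np.array(s["ee_pos"])-RB[:,2]*.052;l=Rpr.T@(b-PX)-[.135,0,.115];q0=np.arctan2(l[2],-l[0])
for q in np.linspace(q0,1.4,19)[1:]: print(round(q,3),(RB.T@(bar(q)-bar(q0))/.25).round(3).tolist()[1:])
E
```

```text
force: [8.8, -3.7, -0.2]
bar r 0.2249 q 0.694 y -0.0016 F [ 8.8 -3.7 -0.2] 0.18568429223672553
0.734 [0.028, -0.021]
0.773 [0.057, -0.041]
0.813 [0.087, -0.06]
0.852 [0.117, -0.078]
0.891 [0.148, -0.095]
0.93 [0.18, -0.11]
0.969 [0.212, -0.124]
1.008 [0.245, -0.137]
1.048 [0.278, -0.149]
1.087 [0.312, -0.159]
1.126 [0.346, -0.168]
1.165 [0.381, -0.175]
1.204 [0.415, -0.181]
1.243 [0.45, -0.186]
1.283 [0.485, -0.19]
1.322 [0.521, -0.192]
1.361 [0.556, -0.193]
1.4 [0.591, -0.192]
```

```bash
python3 -m jog '[[0,0.028,-0.021,0,0,0,0],[0,0.057,-0.041,0,0,0,0],[0,0.087,-0.06,0,0,0,0],[0,0.117,-0.078,0,0,0,0],[0,0.148,-0.095,0,0,0,0],[0,0.18,-0.11,0,0,0,0],[0,0.212,-0.124,0,0,0,0],[0,0.245,-0.137,0,0,0,0],[0,0.278,-0.149,0,0,0,0]]' >/dev/null; python3 q.py
```

```text
bar r 0.2229 q 1.036 y -0.0015 F [  9.9  -3.7 -12.5] 0.18708538119956133
```

```bash
python3 -m jog '[[0,0.034,-0.006,0,0,0,0],[0,0.068,-0.015,0,0,0,0],[0,0.103,-0.022,0,0,0,0],[0,0.137,-0.027,0,0,0,0],[0,0.172,-0.032,0,0,0,0],[0,0.207,-0.036,0,0,0,0],[0,0.243,-0.038,0,0,0,0],[0,0.278,-0.039,0,0,0,0],[0,0.31,-0.038,0,0,0,0],[0,0.31,-0.038,0,0,0,0],[0,0.31,-0.038,0,0,0,0]]' >/dev/null; python3 q.py
```

```text
bar r 0.2199 q 1.386 y -0.0015 F [  4.   -4.2 -12.5] 0.17274203482626801
```

```bash
python3 -m jog '[[0,0,0,0,0,0,0.3],[0,0,0,0,0,0,0.4],[0,0,0,0,0,0,0.6],[0,0,0,0,0,0,0.8],[0,0,0,0,0,0,1],[0,0,0,0,0,0,1],[0,0,0,0,0,0,1],[0,0,0,0,0,0,1],[0,0,0,0,0,0,1],[0,0,0,0,0,0,1],[0,0,-0.1,0,0,0,1],[0,0,-0.3,0,0,0,1],[0,0,-0.48,0,0,0,1],[0,0,-0.48,0,0,0,1],[0,0,-0.48,0,0,0,1]]'
python3 - <<'E'
from tops import *
i=camera_info("wrist")
for o in tops(.105,'w8'): print(o)
print([(round(r["p"],2),r["centre"]) for r in landmark_of("bar","wrist")[:2]])
p=P();t=np.array([.42,.19,.36]);p.to([.52,.10,.40],Rt(135));p=P([.52,.10,.40],Rt(135));p.to([.42,.2,.36],Rt(135));p.to([.5456,-.0708,.40],Rt(135))
E
```

```text
time_s: 53.2
ee_pos: [0.6375, 0.0305, 0.401]
eef_rot: [[0.102, 0.973, 0.207], [0.995, -0.1, -0.021], [-0.0, 0.208, -0.978]]
force: [-0.3, 0.6, -1.7]
gripper_width: 1.003
finger_force: 0.0
([206, 64, 38, 38, 1061], array([0.5677, 0.1517]))
([207, 115, 37, 37, 1063], array([0.5579, 0.0766]))
([213, 163, 35, 36, 962], array([0.5542, 0.0023]))
([219, 210, 33, 32, 718], array([ 0.5496, -0.07  ]))
[(0.94, [323.5, 197.0])]
row [0.229, -0.484, -0.106, 0.122, 0.058, -0.563] min rows 6.1
row [0.566, -0.0, 0.16, 0.0, 0.0, 0.0] min rows 2.9
row [-0.556, -0.411, 0.0, 0.0, 0.0, 0.0] min rows 3.5
```

The head is fully open again (bar at the same pixel, (323,197)). Next I refine the lane pose from close by.

```bash
python3 -m jog '[[0.23,-0.48,-0.1,0.122,0.058,-0.563,1],[0.23,-0.48,-0.1,0.122,0.058,-0.563,1],[0.23,-0.48,-0.1,0.122,0.058,-0.563,1],[0.23,-0.48,-0.1,0.122,0.058,-0.563,1],[0.23,-0.48,-0.1,0.122,0.058,-0.563,1],[0.23,-0.48,-0.1,0.122,0.058,-0.563,1],[0.23,-0.48,-0.1,0.122,0.058,-0.563,1],[0.23,-0.48,-0.1,0.122,0.058,-0.563,1],[0.23,-0.48,-0.1,0.122,0.058,-0.563,1]]' >/dev/null
python3 -m jog '[[0.57,0,0.16,0,0,0.4,1],[0.57,0,0.16,0,0,0.4,1],[0.57,0,0.16,0,0,0.4,1],[0.57,0,0.16,0,0,0.4,1],[0.57,0,0.16,0,0,0.4,1],[0.57,0,0.16,0,0,0.4,1],[0.57,0,0.16,0,0,0.4,1],[0.57,0,0.16,0,0,0.4,1]]'
python3 - <<'E'
from fit import *
i=camera_info("wrist");im=capture("wrist");cv2.imwrite("pics/w9.png",im)
print([(round(r["p"],2),r["centre"],onz("wrist",r["centre"],.099,i)) for r in landmark_of("lane","wrist")[:2]])
I={"wrist":i,"scene":camera_info("scene"),"side":camera_info("side")};V={"wrist":"w9","scene":"scene0","side":"side0"}
for use in (["wrist"],["wrist","scene","side"],["scene","side"]):
    best=np.array([.4567,.3348,.042])
    for s in (3,1.5,.8):
        G={c:grad(f"pics/{V[c]}.png",s) for c in use}
        def cost(x):
            X=lane@Rl(x[2]).T+[x[0],x[1],.099]
            return -sum(map_coordinates(G[c],projN(c,X,I[c])[:,::-1].T,order=1).mean()/G[c].std() for c in use)
        rng=np.random.default_rng(0);w=np.array([.01,.01,.05])*s/3
        c0=sorted([best]+[best+rng.normal(size=3)*w for _ in range(300)],key=cost)[:5]
        r=min((minimize(cost,c,method="Nelder-Mead",options=dict(initial_simplex=c+np.vstack([np.zeros(3),np.diag(w/3)]))) for c in c0),key=lambda r:r.fun);best=r.x
    print(use,best,r.fun)
    if use==["wrist","scene","side"]:
        X=lane@Rl(best[2]).T+[best[0],best[1],.099]
        for u,v in projN("wrist",X,i)[::4]: cv2.circle(im,(int(round(u)),int(round(v))),1,(0,0,255),-1)
        cv2.imwrite("pics/w9o.png",im)
E
```

```text
time_s: 55.0
ee_pos: [0.4209, 0.2008, 0.3598]
eef_rot: [[-0.156, 0.988, 0.003], [0.988, 0.156, -0.0], [-0.001, 0.003, -1.0]]
force: [0.3, -0.7, -0.2]
gripper_width: 1.002
finger_force: 0.0
[(0.94, [361.4, 73.8], array([0.4589, 0.3291, 0.099 ])), (0.73, [258.8, 101.6], array([0.3222, 0.2681, 0.099 ]))]
['wrist'] [0.4566 0.3398 0.0362] -1.966551661491394
['wrist', 'scene', 'side'] [0.457  0.3353 0.0441] -5.993012428283691
['scene', 'side'] [0.4588 0.3261 0.0363] -4.331812858581543
```

View pics/w9o.png

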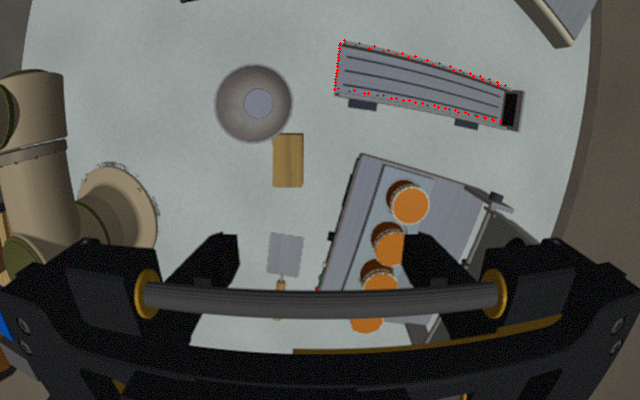

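```bash
cat >> h.py <<'E'
LO=np.array([.457,.333,.099]);LY=.042
RL=Rot.from_euler("z",LY).as_matrix()@Rot.from_euler("y",14,degrees=True).as_matrix()@Rt(180)
E
python3 - <<'E'
from h import *
p=P();p.to(LO-RL[:,2]*.15,RL)
E
```

```text
row [0.484, 0.368, 0.462, 0.114, 0.129, -0.922] min rows 9.8
```

```bash
python3 -m jog '[[0.484,0.368,0.46,0.114,0.129,-0.922,1],[0.484,0.368,0.46,0.114,0.129,-0.922,1],[0.484,0.368,0.46,0.114,0.129,-0.922,1],[0.484,0.368,0.46,0.114,0.129,-0.922,1],[0.484,0.368,0.46,0.114,0.129,-0.922,1],[0.484,0.368,0.46,0.114,0.129,-0.922,1],[0.484,0.368,0.46,0.114,0.129,-0.922,1],[0.484,0.368,0.46,0.114,0.129,-0.922,1],[0.484,0.368,0.46,0.114,0.129,-0.922,1],[0.484,0.368,0.46,0.114,0.129,-0.922,1],[0.484,0.368,0.46,0.114,0.129,-0.922,1],[0.484,0.368,0.46,0.114,0.129,-0.922,1]]'
python3 - <<'E'
from fit import *
i=camera_info("wrist");im=capture("wrist")
X=lambda pts:projN("wrist",LO+np.array(pts)@Rl(LY).T,i)
# profile across the lane at lane x = 0, z = 18 mm
g=cv2.cvtColor(im,cv2.COLOR_BGR2GRAY).astype(float)
for x in (-.02,0,.02):
    ys=np.arange(-.05,.0501,.002);v=map_coordinates(cv2.GaussianBlur(g,(0,0),.8),X([[x,y,.018] for y in ys])[:,::-1].T,order=1)
    print(x,list(zip((ys*1e3).round().astype(int).tolist(),v.round().astype(int).tolist())))
for y in (-.033,.033):
    for z in (0,.018):
        for u,v in X([[x,y,z] for x in np.arange(-.035,.1,.01)]): cv2.circle(im,(int(round(u)),int(round(v))),1,(0,0,255) if z else (0,255,0),-1)
cv2.imwrite("pics/w10.png",cv2.resize(cv2.convertScaleAbs(im[60:260,200:440],alpha=1.6),None,fx=3,fy=3,interpolation=cv2.INTER_CUBIC))
E
```

```text
time_s: 56.3
ee_pos: [0.4932, 0.3348, 0.2448]
eef_rot: [[-0.97, -0.039, -0.241], [-0.038, 0.999, -0.009], [0.241, -0.0, -0.97]]
force: [0.6, -0.0, -0.7]
gripper_width: 1.003
finger_force: 0.0
-0.02 [(-50, 145), (-48, 145), (-46, 146), (-44, 143), (-42, 120), (-40, 111), (-38, 107), (-36, 76), (-34, 83), (-32, 107), (-30, 111), (-28, 114), (-26, 114), (-24, 100), (-22, 64), (-20, 88), (-18, 111), (-16, 110), (-14, 110), (-12, 111), (-10, 113), (-8, 113), (-6, 109), (-4, 72), (-2, 67), (0, 103), (2, 111), (4, 110), (6, 112), (8, 110), (10, 112), (12, 110), (14, 98), (16, 68), (18, 93), (20, 110), (22, 112), (24, 114), (26, 113), (28, 93), (30, 82), (32, 107), (34, 113), (36, 130), (38, 150), (40, 151), (42, 151), (44, 152), (46, 151), (48, 151), (50, 152)]
0 [(-50, 146), (-48, 146), (-46, 144), (-44, 143), (-42, 125), (-40, 114), (-38, 106), (-36, 74), (-34, 82), (-32, 109), (-30, 112), (-28, 115), (-26, 115), (-24, 94), (-22, 64), (-20, 91), (-18, 111), (-16, 111), (-14, 110), (-12, 113), (-10, 113), (-8, 112), (-6, 107), (-4, 79), (-2, 68), (0, 105), (2, 113), (4, 110), (6, 111), (8, 112), (10, 111), (12, 111), (14, 96), (16, 67), (18, 91), (20, 110), (22, 112), (24, 116), (26, 115), (28, 92), (30, 77), (32, 107), (34, 113), (36, 127), (38, 146), (40, 151), (42, 151), (44, 152), (46, 153), (48, 151), (50, 150)]
0.02 [(-50, 150), (-48, 149), (-46, 149), (-44, 149), (-42, 130), (-40, 113), (-38, 106), (-36, 74), (-34, 87), (-32, 108), (-30, 112), (-28, 115), (-26, 115), (-24, 96), (-22, 63), (-20, 93), (-18, 111), (-16, 111), (-14, 109), (-12, 112), (-10, 113), (-8, 114), (-6, 109), (-4, 78), (-2, 73), (0, 107), (2, 112), (4, 112), (6, 113), (8, 111), (10, 111), (12, 111), (14, 95), (16, 67), (18, 93), (20, 113), (22, 114), (24, 117), (26, 116), (28, 96), (30, 81), (32, 106), (34, 114), (36, 131), (38, 148), (40, 149), (42, 149), (44, 149), (46, 148), (48, 149), (50, 150)]
```

View pics/w10.png

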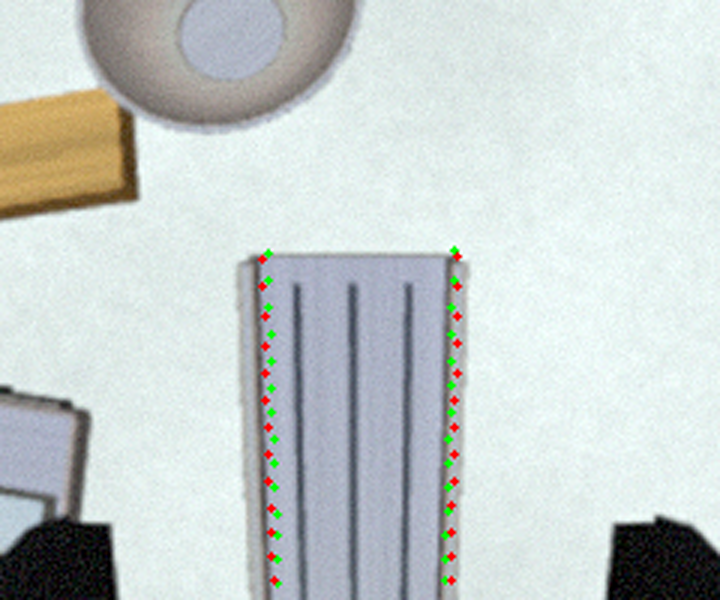

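The lane's centre line sits 3 mm to the right of the model (grooves at columns 297, 352 and 408 against the dots), so its y is 0.330. The yaw fits. Now I fetch the tubs.

```bash
sed -i 's/LO=np.array(\[.457,.333/LO=np.array([.457,.330/' h.py
python3 - <<'E'
from h import *
p=P();p.to([.5675,.151,.24],Rt(135));p=P([.5675,.151,.24],Rt(135));p.to([.5675,.151,.048]);
print("to lane");p=P([.5675,.151,.24],Rt(135));p.to(LO-RL[:,2]*.12,RL)
p=P(LO-RL[:,2]*.12,RL);p.to(LO-RL[:,2]*.006,RL);print(LO-RL[:,2]*.006)
E
```

```text
row [-0.265, -0.746, -0.046, -0.064, -0.146, 0.522] min rows 5.7
row [0.0, 0.0, 0.768, 0.0, 0.0, 0.0] min rows 3.8
to lane
row [0.74, 0.279, 0.098, 0.064, 0.147, -0.524] min rows 5.7
row [0.0, 0.0, 0.456, 0.0, 0.0, 0.0] min rows 2.3
[0.45845025 0.33006095 0.10482177]
```

```bash
python3 -m jog '[[0,0,-0.05,0,0,0,1],[-0.265,-0.746,-0.046,-0.064,-0.146,0.522,1],[-0.265,-0.746,-0.046,-0.064,-0.146,0.522,1],[-0.265,-0.746,-0.046,-0.064,-0.146,0.522,1],[-0.265,-0.746,-0.046,-0.064,-0.146,0.522,1],[-0.265,-0.746,-0.046,-0.064,-0.146,0.522,1],[-0.265,-0.746,-0.046,-0.064,-0.146,0.522,1],[-0.265,-0.746,-0.046,-0.064,-0.146,0.522,1],[-0.265,-0.746,-0.046,-0.064,-0.146,0.522,1],[-0.265,-0.746,-0.046,-0.064,-0.146,0.522,1]]'
python3 tops.py .105
python3 -c "
from h import *
p=P();p.to([.5675,.151,.048],Rt(135))"
```

```text
time_s: 57.35
ee_pos: [0.568, 0.1514, 0.24]
eef_rot: [[-0.711, 0.703, -0.001], [0.703, 0.711, 0.001], [0.001, -0.0, -1.0]]
force: [0.4, -0.4, 0.4]
gripper_width: 1.0
finger_force: 0.0
([293, 151, 56, 54, 2336], array([0.5672, 0.1521]))
([240, 194, 52, 50, 2033], array([0.5573, 0.0769]))
row [-0.001, -0.003, 0.768, -0.0, -0.001, 0.003] min rows 3.8
```

```bash
python3 -m jog '[[0,0,0.2,0,0,0,1],[0,0,0.4,0,0,0,1],[0,0,0.6,0,0,0,1],[0,0,0.77,0,0,0,1],[0,0,0.77,0,0,0,1],[0,0,0.77,0,0,0,0],[0,0,0.77,0,0,0,0],[0,0,0.77,0,0,0,0],[0,0,0.77,0,0,0,0],[0,0,0.77,0,0,0,0],[0,0,0.77,0,0,0,0],[0,0,0.77,0,0,0,0],[0,0,0.77,0,0,0,0],[0,0,0.6,0,0,0,0],[0,0,0.4,0,0,0,0],[0,0,0.2,0,0,0,0],[0,0,0,0,0,0,0],[0,0,0,0,0,0,0],[0,0,0,0,0,0,0]]'
python3 -m jog '[[0.37,0.14,0.05,0,0,0,0],[0.74,0.279,0.098,0.064,0.147,-0.524,0],[0.74,0.279,0.098,0.064,0.147,-0.524,0],[0.74,0.279,0.098,0.064,0.147,-0.524,0],[0.74,0.279,0.098,0.064,0.147,-0.524,0],[0.74,0.279,0.098,0.064,0.147,-0.524,0],[0.74,0.279,0.098,0.064,0.147,-0.524,0],[0.74,0.279,0.098,0.064,0.147,-0.524,0],[0.74,0.279,0.098,0.064,0.147,-0.524,0],[0.74,0.279,0.098,0.064,0.147,-0.524,0]]'
python3 -c "
from h import *
p=P();p.to(LO-RL[:,2]*.006,RL)"
```

```text
time_s: 59.3
ee_pos: [0.5679, 0.1513, 0.2404]
eef_rot: [[-0.71, 0.705, 0.001], [0.705, 0.71, 0.001], [0.0, 0.001, -1.0]]
force: [0.1, -0.1, -3.0]
gripper_width: 0.671
finger_force: 30.0
time_s: 60.3
ee_pos: [0.4855, 0.331, 0.2152]
eef_rot: [[-0.969, -0.043, -0.243], [-0.042, 0.999, -0.01], [0.243, 0.001, -0.97]]
force: [0.3, -0.4, -1.3]
gripper_width: 0.67
finger_force: 30.0
row [-0.002, 0.0, 0.455, 0.0, -0.001, 0.001] min rows 2.3
```

```bash
python3 -m jog '[[0,0,0.15,0,0,0,0],[0,0,0.3,0,0,0,0],[0,0,0.37,0,0,0,0],[0,0,0.41,0,0,0,0],[0,0,0.435,0,0,0,0],[0,0,0.455,0,0,0,0],[0,0,0.455,0,0,0,0],[0,0,0.455,0,0,0,0]]'
```

```text
time_s: 61.1
ee_pos: [0.4587, 0.3302, 0.106]
eef_rot: [[-0.969, -0.045, -0.241], [-0.044, 0.999, -0.009], [0.242, 0.002, -0.97]]
force: [-0.0, -0.1, -1.0]
gripper_width: 0.67
finger_force: 30.0
```

Not in contact yet. I ease down about 2 mm more, then release.

```bash
python3 -m jog '[[0,0,0.006,0,0,0,0],[0,0,0.01,0,0,0,0],[0,0,0.01,0,0,0,0],[0,0,0.01,0,0,0,0.72],[0,0,0.01,0,0,0,0.8],[0,0,0.01,0,0,0,1],[0,0,0.01,0,0,0,1],[0,0,0.01,0,0,0,1],[0,0,0.01,0,0,0,1],[0,0,0.01,0,0,0,1],[0,0,0.01,0,0,0,1],[0,0,0.01,0,0,0,1],[0,0,0.01,0,0,0,1],[0,0,-0.15,0,0,0,1],[0,0,-0.35,0,0,0,1],[0,0,-0.5,0,0,0,1],[0,0,-0.5,0,0,0,1],[0,0,-0.5,0,0,0,1]]'
python3 - <<'E'
from tops import *
i=camera_info("wrist");t=tops(.12,'w11')
for s,_ in t:
    px=(s[0]+s[2]/2,s[1]+s[3]/2);c,d=ray("wrist",px,i);Q=RL.T;n=-RL[:,2];k=n@(LO+n*.06-c)/(n@d);w=c+k*d-LO
    print(s,"lane x",-RL[:,0]@w,"y",RL[:,1]@w)
for r in look_for("tub_a","scene")[:0]: pass
capture("side");print([(round(r["p"],2),np.round(r["centre"])) for r in landmark_of("tub_a","side")])
p=P();p.to([.5580,.0766,.24],Rt(135))
E
```

```text
time_s: 62.9
ee_pos: [0.4886, 0.3312, 0.2265]
eef_rot: [[-0.969, -0.045, -0.242], [-0.044, 0.999, -0.009], [0.242, 0.002, -0.97]]
force: [-0.2, 0.5, -0.7]
gripper_width: 0.999
finger_force: 0.0
[30, 215, 21, 39, 620] lane x 0.05157929524125077 y -0.3512608390309776
[58, 225, 24, 27, 406] lane x 0.052365246847274824 y -0.29028129027100164
[98, 232, 26, 14, 209] lane x 0.04814084295035635 y -0.22132139960480177
[(0.8, array([338., 226.])), (0.77, array([364., 131.])), (0.75, array([334., 185.])), (0.6, array([336., 204.])), (0.25, array([341., 225.]))]
row [-0.212, -1.03, -0.115, -0.065, -0.149, 0.526] min rows 5.8
```

```bash
cat > lane.py <<'E'
from h import *
i=camera_info("side");capture("side")
for r in landmark_of("tub_a","side"):
    c,d=ray("side",r["centre"],i);n=-RL[:,2];k=n@(LO-c)/(n@d);w=c+k*d-LO
    if abs(RL[:,1]@w)<.06: print("lane x %.3f y %.3f p %.2f"%(-RL[:,0]@w,RL[:,1]@w,r["p"]))
E
python3 -m jog '[[-0.1,-0.3,-0.1,0,0,0,1],[-0.212,-1,-0.115,-0.065,-0.149,0.526,1],[-0.212,-1,-0.115,-0.065,-0.149,0.526,1],[-0.212,-1,-0.115,-0.065,-0.149,0.526,1],[-0.212,-1,-0.115,-0.065,-0.149,0.526,1],[-0.212,-1,-0.115,-0.065,-0.149,0.526,1],[-0.212,-1,-0.115,-0.065,-0.149,0.526,1],[-0.212,-1,-0.115,-0.065,-0.149,0.526,1],[-0.212,-1,-0.115,-0.065,-0.149,0.526,1]]' | sed -n 2p
python3 lane.py; python3 tops.py .105
python3 -c "
from h import *
p=P();p.to([.558,.0766,.048],Rt(135))"
```

```text
ee_pos: [0.5579, 0.0845, 0.2409]
lane x 0.251 y 0.008 p 0.82
([537, 109, 27, 43, 836], array([0.7128, 0.3322]))
([289, 158, 52, 51, 2084], array([0.5574, 0.0765]))
([240, 203, 50, 48, 1783], array([0.5538, 0.0022]))
row [-0.021, -0.024, 0.772, 0.001, 0.0, 0.002] min rows 3.9
```

```bash
python3 -m jog '[[-0.021,-0.023,0.1,0,0,0,1],[-0.021,-0.023,0.25,0,0,0,1],[-0.021,-0.023,0.4,0,0,0,1],[-0.021,-0.023,0.6,0,0,0,1],[-0.021,-0.023,0.773,0,0,0,1],[-0.021,-0.023,0.773,0,0,0,1],[-0.021,-0.023,0.773,0,0,0,0],[-0.021,-0.023,0.773,0,0,0,0],[-0.021,-0.023,0.773,0,0,0,0],[-0.021,-0.023,0.773,0,0,0,0],[-0.021,-0.023,0.773,0,0,0,0],[-0.021,-0.023,0.773,0,0,0,0],[-0.021,-0.023,0.773,0,0,0,0],[-0.021,-0.023,0.773,0,0,0,0],[-0.021,-0.023,0.6,0,0,0,0],[-0.021,-0.023,0.4,0,0,0,0],[-0.021,-0.023,0.2,0,0,0,0],[-0.021,-0.023,0,0,0,0,0],[-0.021,-0.023,0,0,0,0,0]]'
python3 -c "
from h import *
p=P();p.to([.52,.2,.26],Rt(150));p=P([.52,.2,.26],Rt(150));p.to(LO-RL[:,2]*.12,RL)"
```

```text
time_s: 66.05
ee_pos: [0.56, 0.0763, 0.2486]
eef_rot: [[-0.707, 0.707, 0.015], [0.707, 0.707, -0.0], [-0.011, 0.011, -1.0]]
force: [-0.4, -0.4, -2.0]
gripper_width: 0.667
finger_force: 30.0
row [0.462, 0.238, -0.048, 0.006, 0.008, -0.166] min rows 2.6
row [0.38, 0.387, 0.178, 0.044, 0.151, -0.358] min rows 4.1
```

```bash
python3 -m jog '[[0.2,0.1,-0.03,0,0,0,0],[0.46,0.238,-0.045,0,0,-0.166,0],[0.46,0.238,-0.045,0,0,-0.166,0],[0.46,0.238,-0.045,0,0,-0.166,0],[0.46,0.238,-0.045,0,0,-0.166,0],[0.46,0.238,-0.045,0,0,-0.166,0]]' >/dev/null
python3 -m jog '[[0.19,0.19,0.09,0.02,0.075,-0.18,0],[0.38,0.387,0.178,0.044,0.151,-0.358,0],[0.38,0.387,0.178,0.044,0.151,-0.358,0],[0.38,0.387,0.178,0.044,0.151,-0.358,0],[0.38,0.387,0.178,0.044,0.151,-0.358,0],[0.38,0.387,0.178,0.044,0.151,-0.358,0],[0.38,0.387,0.178,0.044,0.151,-0.358,0],[0.38,0.387,0.178,0.044,0.151,-0.358,0]]' | sed -n '2,4p'
python3 -c "
from h import *
p=P();p.to(LO-RL[:,2]*.004,RL)"
```

```text
ee_pos: [0.4852, 0.3304, 0.2087]
eef_rot: [[-0.971, -0.038, -0.237], [-0.037, 0.999, -0.009], [0.237, 0.0, -0.972]]
force: [0.4, -1.6, -2.4]
row [0.005, 0.003, 0.437, 0.001, 0.003, -0.002] min rows 2.2
```

```bash
python3 -m jog '[[0.004,0.003,0.15,0,0.003,0,0],[0.004,0.003,0.3,0,0.003,0,0],[0.004,0.003,0.37,0,0.003,0,0],[0.004,0.003,0.41,0,0.003,0,0],[0.004,0.003,0.43,0,0.003,0,0],[0.004,0.003,0.44,0,0.003,0,0],[0.004,0.003,0.44,0,0.003,0,0]]' | sed -n '2p;4p'
python3 -m jog '[[0,0,0,0,0,0,0],[0,0,0,0,0,0,0.72],[0,0,0,0,0,0,0.8],[0,0,0,0,0,0,1],[0,0,0,0,0,0,1],[0,0,0,0,0,0,1],[0,0,0,0,0,0,1],[0,0,0,0,0,0,1],[0,0,0,0,0,0,1],[0,0,0,0,0,0,1],[0,0,0,0,0,0,1],[0,0,-0.15,0,0,0,1],[0,0,-0.35,0,0,0,1],[0,0,-0.5,0,0,0,1],[0,0,-0.5,0,0,0,1],[0,0,-0.5,0,0,0,1]]'
python3 lane.py
python3 -c "
from h import *
p=P();p.to([.52,.17,.26],Rt(150));p=P([.52,.17,.26],Rt(150));p.to([.5538,.0022,.24],Rt(135))"
```

```text
ee_pos: [0.4593, 0.3311, 0.1037]
force: [2.1, -0.1, 4.7]
time_s: 69.75
ee_pos: [0.4881, 0.3319, 0.2225]
eef_rot: [[-0.969, -0.041, -0.243], [-0.04, 0.999, -0.009], [0.243, 0.0, -0.97]]
force: [0.2, 1.7, -0.4]
gripper_width: 1.001
finger_force: 0.0
lane x 0.196 y 0.019 p 0.74
lane x 0.253 y -0.018 p 0.54
row [-0.063, -0.652, -0.176, -0.045, -0.154, 0.357] min rows 4.1
row [-0.453, -0.514, 0.08, 0.0, 0.0, 0.167] min rows 3.4
```

```bash
python3 -m jog '[[0,-0.2,-0.17,0,0,0,1],[-0.063,-0.652,-0.176,-0.045,-0.154,0.357,1],[-0.063,-0.652,-0.176,-0.045,-0.154,0.357,1],[-0.063,-0.652,-0.176,-0.045,-0.154,0.357,1],[-0.063,-0.652,-0.176,-0.045,-0.154,0.357,1],[-0.063,-0.652,-0.176,-0.045,-0.154,0.357,1],[-0.063,-0.652,-0.176,-0.045,-0.154,0.357,1],[-0.063,-0.652,-0.176,-0.045,-0.154,0.357,1]]' >/dev/null
python3 -m jog '[[-0.453,-0.514,0.08,0,0,0.167,1],[-0.453,-0.514,0.08,0,0,0.167,1],[-0.453,-0.514,0.08,0,0,0.167,1],[-0.453,-0.514,0.08,0,0,0.167,1],[-0.453,-0.514,0.08,0,0,0.167,1],[-0.453,-0.514,0.08,0,0,0.167,1],[-0.453,-0.514,0.08,0,0,0.167,1]]' | sed -n '2,3p'
python3 tops.py .105
python3 -c "
from h import *
p=P();p.to([.5538,.0022,.048],Rt(135))"
```

```text
ee_pos: [0.5546, 0.0037, 0.2415]
eef_rot: [[-0.709, 0.705, 0.003], [0.705, 0.709, 0.001], [-0.001, 0.003, -1.0]]
([557, 39, 24, 44, 796], array([0.6645, 0.3414]))
([571, 77, 20, 39, 584], array([0.7136, 0.3291]))
([292, 153, 54, 52, 2136], array([0.5539, 0.0019]))
([243, 198, 51, 47, 1808], array([ 0.5479, -0.0723]))
row [-0.001, -0.009, 0.774, 0.002, 0.001, 0.002] min rows 3.9
```

```bash
python3 -m jog '[[0,-0.006,0.1,0,0,0,1],[0,-0.006,0.25,0,0,0,1],[0,-0.006,0.4,0,0,0,1],[0,-0.006,0.6,0,0,0,1],[0,-0.006,0.773,0,0,0,1],[0,-0.006,0.773,0,0,0,1],[0,-0.006,0.773,0,0,0,0],[0,-0.006,0.773,0,0,0,0],[0,-0.006,0.773,0,0,0,0],[0,-0.006,0.773,0,0,0,0],[0,-0.006,0.773,0,0,0,0],[0,-0.006,0.773,0,0,0,0],[0,-0.006,0.773,0,0,0,0],[0,-0.006,0.773,0,0,0,0],[0,-0.006,0.6,0,0,0,0],[0,-0.006,0.4,0,0,0,0],[0,-0.006,0.2,0,0,0,0],[0,-0.006,0,0,0,0,0],[0,-0.006,0,0,0,0,0],[0,-0.006,0,0,0,0,0]]'
python3 -c "
from h import *
p=P();p.to([.51,.17,.26],Rt(150));p=P([.51,.17,.26],Rt(150));p.to(LO-RL[:,2]*.12,RL)"
```

```text
time_s: 73.4
ee_pos: [0.5535, 0.0012, 0.2418]
eef_rot: [[-0.707, 0.707, 0.004], [0.707, 0.707, 0.001], [-0.002, 0.004, -1.0]]
force: [0.4, -0.2, -2.8]
gripper_width: 0.67
finger_force: 30.0
row [0.6, 0.355, -0.073, 0.002, 0.002, -0.167] min rows 3.5
row [0.406, 0.51, 0.178, 0.044, 0.151, -0.358] min rows 4.1
```

```bash
python3 -m jog '[[0.2,0.1,-0.07,0,0,0,0],[0.6,0.355,-0.073,0,0,-0.167,0],[0.6,0.355,-0.073,0,0,-0.167,0],[0.6,0.355,-0.073,0,0,-0.167,0],[0.6,0.355,-0.073,0,0,-0.167,0],[0.6,0.355,-0.073,0,0,-0.167,0],[0.6,0.355,-0.073,0,0,-0.167,0]]' >/dev/null
python3 -m jog '[[0.2,0.25,0.09,0.02,0.075,-0.18,0],[0.406,0.51,0.178,0.044,0.151,-0.358,0],[0.406,0.51,0.178,0.044,0.151,-0.358,0],[0.406,0.51,0.178,0.044,0.151,-0.358,0],[0.406,0.51,0.178,0.044,0.151,-0.358,0],[0.406,0.51,0.178,0.044,0.151,-0.358,0],[0.406,0.51,0.178,0.044,0.151,-0.358,0],[0.406,0.51,0.178,0.044,0.151,-0.358,0],[0.406,0.51,0.178,0.044,0.151,-0.358,0]]' | sed -n '2,4p'
python3 -c "
from h import *
p=P();p.to(LO-RL[:,2]*.005,RL)"
```

```text
ee_pos: [0.4863, 0.3305, 0.2159]
eef_rot: [[-0.971, -0.04, -0.237], [-0.039, 0.999, -0.009], [0.237, 0.001, -0.971]]
force: [-0.2, 0.3, -1.4]
row [0.003, 0.002, 0.462, 0.001, 0.003, -0.001] min rows 2.3
```

```bash
python3 -m jog '[[0.003,0,0.15,0,0.003,0,0],[0.003,0,0.3,0,0.003,0,0],[0.003,0,0.37,0,0.003,0,0],[0.003,0,0.42,0,0.003,0,0],[0.003,0,0.45,0,0.003,0,0],[0.003,0,0.462,0,0.003,0,0],[0.003,0,0.462,0,0.003,0,0]]' | sed -n '2p;4p'
python3 -m jog '[[0,0,0,0,0,0,0],[0,0,0,0,0,0,0.72],[0,0,0,0,0,0,0.8],[0,0,0,0,0,0,1],[0,0,0,0,0,0,1],[0,0,0,0,0,0,1],[0,0,0,0,0,0,1],[0,0,0,0,0,0,1],[0,0,0,0,0,0,1],[0,0,0,0,0,0,1],[0,0,0,0,0,0,1],[0,0,-0.15,0,0,0,1],[0,0,-0.35,0,0,0,1],[0,0,-0.5,0,0,0,1],[0,0,-0.5,0,0,0,1],[0,0,-0.5,0,0,0,1]]' | sed -n '2p;4p'
python3 lane.py
python3 -c "
from h import *
p=P();p.to([.5,.15,.26],Rt(150));p=P([.5,.15,.26],Rt(150));p.to([.5479,-.072,.24],Rt(135))"
```

```text
ee_pos: [0.4586, 0.3303, 0.1043]
force: [0.3, 0.1, -2.0]
ee_pos: [0.4882, 0.3313, 0.2244]
force: [0.5, -0.2, -0.6]
lane x 0.150 y 0.017 p 0.84
lane x 0.196 y 0.004 p 0.64
lane x 0.262 y -0.005 p 0.60
row [0.018, -0.726, -0.148, -0.045, -0.154, 0.358] min rows 4.1
row [-0.61, -0.673, 0.08, 0.0, 0.0, 0.167] min rows 4.6
```

Three are queued. I fetch the last tub from nest0.

```bash
python3 -m jog '[[0,-0.2,-0.14,0,0,0,1],[0.018,-0.726,-0.148,-0.045,-0.154,0.358,1],[0.018,-0.726,-0.148,-0.045,-0.154,0.358,1],[0.018,-0.726,-0.148,-0.045,-0.154,0.358,1],[0.018,-0.726,-0.148,-0.045,-0.154,0.358,1],[0.018,-0.726,-0.148,-0.045,-0.154,0.358,1],[0.018,-0.726,-0.148,-0.045,-0.154,0.358,1],[0.018,-0.726,-0.148,-0.045,-0.154,0.358,1]]' >/dev/null
python3 -m jog '[[-0.61,-0.673,0.08,0,0,0.167,1],[-0.61,-0.673,0.08,0,0,0.167,1],[-0.61,-0.673,0.08,0,0,0.167,1],[-0.61,-0.673,0.08,0,0,0.167,1],[-0.61,-0.673,0.08,0,0,0.167,1],[-0.61,-0.673,0.08,0,0,0.167,1],[-0.61,-0.673,0.08,0,0,0.167,1],[-0.61,-0.673,0.08,0,0,0.167,1]]' | sed -n '2,3p'
python3 tops.py .105
python3 -c "
from h import *
p=P();p.to([.5479,-.0721,.048],Rt(135))"
```

```text
ee_pos: [0.5487, -0.0704, 0.2412]
eef_rot: [[-0.709, 0.705, 0.003], [0.705, 0.709, 0.002], [-0.001, 0.003, -1.0]]
([570, 0, 20, 19, 298], array([0.6223, 0.349 ]))
([586, 16, 18, 39, 531], array([0.6649, 0.3441]))
([596, 53, 16, 37, 441], array([0.7135, 0.3257]))
([292, 154, 54, 51, 2115], array([ 0.5477, -0.0725]))
row [-0.002, -0.01, 0.774, 0.002, 0.001, 0.002] min rows 3.9
```

```bash
python3 -m jog '[[0,-0.007,0.1,0,0,0,1],[0,-0.007,0.25,0,0,0,1],[0,-0.007,0.4,0,0,0,1],[0,-0.007,0.6,0,0,0,1],[0,-0.007,0.773,0,0,0,1],[0,-0.007,0.773,0,0,0,1],[0,-0.007,0.773,0,0,0,0],[0,-0.007,0.773,0,0,0,0],[0,-0.007,0.773,0,0,0,0],[0,-0.007,0.773,0,0,0,0],[0,-0.007,0.773,0,0,0,0],[0,-0.007,0.773,0,0,0,0],[0,-0.007,0.773,0,0,0,0],[0,-0.007,0.773,0,0,0,0],[0,-0.007,0.6,0,0,0,0],[0,-0.007,0.4,0,0,0,0],[0,-0.007,0.2,0,0,0,0],[0,-0.007,0,0,0,0,0],[0,-0.007,0,0,0,0,0],[0,-0.007,0,0,0,0,0]]'
python3 -c "
from h import *
p=P();p.to([.5,.14,.26],Rt(150));p=P([.5,.14,.26],Rt(150));p.to(LO-RL[:,2]*.12,RL)"
```

```text
time_s: 81.05
ee_pos: [0.5473, -0.073, 0.2416]
eef_rot: [[-0.707, 0.707, 0.004], [0.707, 0.707, 0.001], [-0.002, 0.004, -1.0]]
force: [0.1, -0.4, -2.3]
gripper_width: 0.665
finger_force: 30.0
row [0.736, 0.469, -0.074, 0.002, 0.002, -0.167] min rows 4.4
row [0.431, 0.634, 0.178, 0.044, 0.151, -0.358] min rows 4.1
```

```bash
python3 -m jog '[[0.2,0.1,-0.07,0,0,0,0],[0.736,0.469,-0.073,0,0,-0.167,0],[0.736,0.469,-0.073,0,0,-0.167,0],[0.736,0.469,-0.073,0,0,-0.167,0],[0.736,0.469,-0.073,0,0,-0.167,0],[0.736,0.469,-0.073,0,0,-0.167,0],[0.736,0.469,-0.073,0,0,-0.167,0],[0.736,0.469,-0.073,0,0,-0.167,0]]' >/dev/null
python3 -m jog '[[0.2,0.3,0.09,0.02,0.075,-0.18,0],[0.431,0.634,0.178,0.044,0.151,-0.358,0],[0.431,0.634,0.178,0.044,0.151,-0.358,0],[0.431,0.634,0.178,0.044,0.151,-0.358,0],[0.431,0.634,0.178,0.044,0.151,-0.358,0],[0.431,0.634,0.178,0.044,0.151,-0.358,0],[0.431,0.634,0.178,0.044,0.151,-0.358,0],[0.431,0.634,0.178,0.044,0.151,-0.358,0],[0.431,0.634,0.178,0.044,0.151,-0.358,0]]' | sed -n '2,4p'
python3 -c "
from h import *
p=P();p.to(LO-RL[:,2]*.005,RL)"; python3 lane.py
```

```text
ee_pos: [0.4865, 0.3302, 0.2162]
eef_rot: [[-0.971, -0.04, -0.237], [-0.039, 0.999, -0.008], [0.237, 0.001, -0.972]]
force: [-0.2, 0.8, -1.4]
row [0.003, 0.003, 0.463, 0.001, 0.003, -0.001] min rows 2.3
lane x 0.270 y 0.017 p 0.84
lane x 0.193 y 0.008 p 0.79
lane x 0.149 y 0.025 p 0.69
```

```bash
python3 -m jog '[[0.003,0,0.15,0,0.003,0,0],[0.003,0,0.3,0,0.003,0,0],[0.003,0,0.37,0,0.003,0,0],[0.003,0,0.42,0,0.003,0,0],[0.003,0,0.45,0,0.003,0,0],[0.003,0,0.463,0,0.003,0,0],[0.003,0,0.463,0,0.003,0,0]]' | sed -n '2p;4p'
python3 -m jog '[[0,0,0,0,0,0,0],[0,0,0,0,0,0,0.72],[0,0,0,0,0,0,0.8],[0,0,0,0,0,0,1],[0,0,0,0,0,0,1],[0,0,0,0,0,0,1],[0,0,0,0,0,0,1],[0,0,0,0,0,0,1],[0,0,0,0,0,0,1],[0,0,0,0,0,0,1],[0,0,0,0,0,0,1],[0,0,0,0,0,0,1],[0,0,-0.15,0,0,0,1],[0,0,-0.35,0,0,0,1],[0,0,-0.55,0,0,0,1],[0,0,-0.55,0,0,0,1],[0,0,-0.55,0,0,0,1],[0,0,-0.55,0,0,0,1]]' | sed -n '2p;4p'
python3 lane.py
python3 - <<'E'
from h import *
a=capture("side")[60:260,250:450];b=capture("scene")[200:350,300:500]
cv2.imwrite("pics/end.png",np.hstack([cv2.resize(a,(400,400)),cv2.resize(b,(400,400))]))
E
```

```text
ee_pos: [0.4585, 0.3303, 0.1041]
force: [0.3, -0.7, -2.3]
ee_pos: [0.4905, 0.3312, 0.2349]
force: [-0.1, -1.3, -0.1]
lane x 0.204 y 0.011 p 0.89
lane x 0.254 y 0.000 p 0.77
lane x 0.071 y -0.007 p 0.56
```

View pics/end.png

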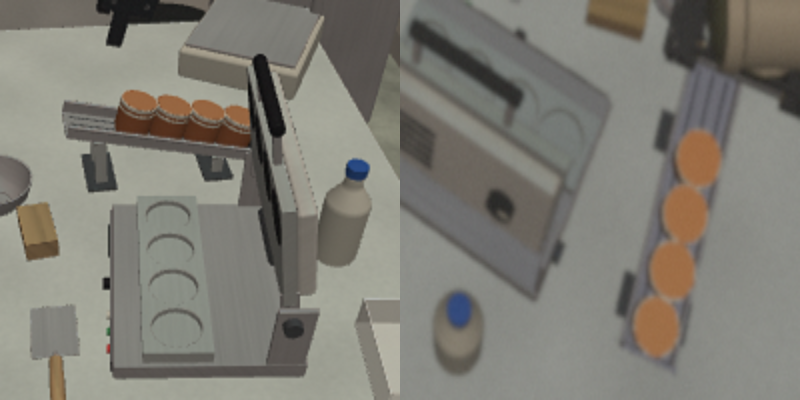

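All four tubs stand queued in the lane from the stop upward (crop centres (655,325), (672,270), (685,213), (697,157)). The pockets are empty, the head is up and the gripper is clear, so I hand in.

```bash
python3 -c "
from station import close_job
print(close_job())"
```

```text
the job is handed in; nothing more can be done
None
```

I sealed all four tubs, eased the head back up to fully open, queued the tubs in the lane against the stop, and handed the job in; `close_job()` returned no verdict.

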